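Balance resin cartridges for the rocker

ROBOT

A 6-joint arm with a two-finger parallel gripper is mounted at the origin on the work surface. World frame = base frame: x ahead of the robot, y to its left, z up, the work surface at z = 0. Lengths are in m, angles in rad, forces in N, time in s.
With the tool pointing down it reaches from about 0.375 to 0.9 m from the base axis. Payload 3.1 kg.
Tool frame: the origin (TCP) lies at the very end of the fingers, on their centre line; the grasp point (between the pads) lies 19 mm behind it; z points along the fingers, y is the direction in which the jaws open and shut (so a half turn about z gives the same grasp; the last joint's range is limited). The gripper opens to 87 mm and grips with 3 to 60 N. Pads are 19 mm wide; open, the fingers measure 117 mm over their backs; the gripper's body (75 mm by 190 mm) begins 51 mm behind the grasp point.
Start: joints at [-1.462, 0.527, 1.433, -0, 1.181, -0.178], TCP at [0.177, -0.599, 0.223] pointing down, gripper open.
Joint ranges: [-3.08, 3.08], [-0.75, 2.2], [0.22, 2.44], [-1.43, 4.57], [0, 2.65], [-2.85, 2.85]. Speed limits (rad/s): [2.79, 2.79, 3.14, 3.14, 3.14, 3.14].

INTERFACE

Orientations are given as a 3x3 rotation matrix whose columns are the frame's x, y, z axes.
In Python, from station import readout, viewer, robot gives the robot as it stands. The module is installed in compiled form; this text tells all that it offers.
- The arm moves only by the shell command python3 -m jog 'ROWS'. ROWS is a JSON object of lists of equal length, an entry for each row: "angular": the turn, a rotation vector about the tool's x, y, z in rad, a list of three; "travel": the shift along the tool's x, y, z in mm, a list of three; "gripper": the closure, from 0 (fully open) to 1 (shut). A call has exactly 10 rows; each row shifts and turns the commanded pose from where the row before left it, along the tool's axes as they then stand; what a row does not reach is not made up. A row lasts 1/8 s, in which the tool goes at most 62.5 mm and 10.7 degrees, less where a joint would pass 70% of its speed; a pose out of reach is approached as far as the arm can. A call with a gripper value outside its range is refused whole. The fingers move at their own pace and stop on an object; the grip force is fixed at half the most. Time passes only in rows, so rows that do not move let the fingers close, or fill a call up. It gives the time, the measured TCP pose, the force and the opening at its end, in the units of the state.
- readout.observe(): the state, without advancing time (a new reading comes with each control period).
- viewer.grab_frame(name): name is "scene" or "top"; returns (picture, depth): 420x560x3 uint8, red, green, blue; 420x560 float32, m along the optical axis (not along the pixel's ray), 0 where there is no reading.
- viewer.camera_params(name): a dict with "intrinsics" (3x3 intrinsics, pixels), "R" (3x3) and "t" (3): a world point X has camera coordinates R X + t. Camera axes: x right, y down, z forward; pixel columns grow to the right and rows downward; lengths in m; the calibration is good to about 2 mm. A picture is of the moment at which its call begins. camera_params takes no time and is no camera call.
- robot.sign_off(): hands the job in, once; it reports no verdict.
Trained networks look in the newest picture that a camera, given by its name, has taken for a name from the list of things; names that differ only in an ending like _2 or _b are one class to them, and where a whole thing is asked for, a point or a joint stands for the part that bears it (a point fixed in the world has none). Each returns a list of dicts, best first, with "score" (0 to 1); they miss things now and then, are a little off and sometimes report something else, mostly with a low value. They report only what shows in the picture. A call takes as long as a camera call. They do not tell look-alikes from the thing itself.
- viewer.spot_in(label, camera): "location" ([column, row] in pixels, amid what is visible of it).
- viewer.tip_of(label, camera): "location" ([column, row] in pixels: a listed point, or the origin of a listed thing).
The state is a dict: "clock": time; "q": joint angles; "qvel": joint speeds; "tau": joint torques, N m; "eef_pos": TCP position; "orientation": TCP orientation; "force": force on the tool from outside, world axes, zero at the start; "moment": the same for the moment, N m; "gripper_width": finger opening in m.
Only numpy, scipy, OpenCV 4.12 (cv2) and the standard library are available. Lean on these libraries where they do the work, as an engineer would, in place of code of your own. Each camera call takes 0.05 s, during which the arm holds its last target. There are 200 camera calls.

TASK

Get the settled resin cartridges lying on the stone slab ready for the see-saw rocker: slide each one out over the slab's edge on the rocker's side until it just tips, leaving it resting tipped there until all of them have been tipped, and set one of the marker saddles astride each at its balance point (there are spares). When all are marked, lay them flat side by side on the rocker's platform, square across the rocking axis, each with its marker still on and over the axis line. Only then set the rocker's speed lever to 40 degrees, and leave the bottle, the jar and the tip box where they stand.

Things in the scene. Friction and masses are not known exactly. Their poses are not given: they have to be found in the camera images.
- slab_edge (a point): middle of the tipping edge of a fixed level black stone slab, 270 x 160 x 20 mm: the straight top edge on the rocker's side, 20 mm above the table; x along the edge, y outwards off the slab towards the rocker, z up. A cartridge tips (10 to 18 degrees, nose down on the table) when its balance point passes this edge, but friction of a pusher still pressing on its tail can delay that
- cart1_mid (a point): sealed white resin cartridge with grey end caps, 180 x 36 x 28 mm, 0.2 to 0.32 kg, flat on the slab, pointing out over its tipping edge (may be absent). Its settled filling makes one end heavier: it balances up to 30 mm either side of its middle, unseen. The point is its centre, 14 mm above its underside; x along its length (outwards at the start), y across, z up
- cart2_mid (a point): sealed white resin cartridge with grey end caps, 180 x 36 x 28 mm, 0.2 to 0.32 kg, flat on the slab, pointing out over its tipping edge (may be absent). Its settled filling makes one end heavier: it balances up to 30 mm either side of its middle, unseen. The point is its centre, 14 mm above its underside; x along its length (outwards at the start), y across, z up
- cart3_mid (a point): sealed white resin cartridge with grey end caps, 180 x 36 x 28 mm, 0.2 to 0.32 kg, flat on the slab, pointing out over its tipping edge (may be absent). Its settled filling makes one end heavier: it balances up to 30 mm either side of its middle, unseen. The point is its centre, 14 mm above its underside; x along its length (outwards at the start), y across, z up
- saddle1_mid (a point): loose grey marker saddle (35 g), an inverted U 32 mm long, 49 wide, 50 high, on the table: inside 41 mm wide, legs 18 mm deep, bridge 4 mm, finger tab on top 28 long, 12 wide, 28 high, black index line at mid-length. Straddles a cartridge (x along its length) by its own weight, then this point is 21 mm above the cartridge's centre. Point: its centre, 25 mm above its feet; x long, z up
- saddle2_mid (a point): loose grey marker saddle (35 g), an inverted U 32 mm long, 49 wide, 50 high, on the table: inside 41 mm wide, legs 18 mm deep, bridge 4 mm, finger tab on top 28 long, 12 wide, 28 high, black index line at mid-length. Straddles a cartridge (x along its length) by its own weight, then this point is 21 mm above the cartridge's centre. Point: its centre, 25 mm above its feet; x long, z up
- saddle3_mid (a point): loose grey marker saddle (35 g), an inverted U 32 mm long, 49 wide, 50 high, on the table: inside 41 mm wide, legs 18 mm deep, bridge 4 mm, finger tab on top 28 long, 12 wide, 28 high, black index line at mid-length. Straddles a cartridge (x along its length) by its own weight, then this point is 21 mm above the cartridge's centre. Point: its centre, 25 mm above its feet; x long, z up
- saddle4_mid (a point): loose grey marker saddle (35 g), an inverted U 32 mm long, 49 wide, 50 high, on the table: inside 41 mm wide, legs 18 mm deep, bridge 4 mm, finger tab on top 28 long, 12 wide, 28 high, black index line at mid-length. Straddles a cartridge (x along its length) by its own weight, then this point is 21 mm above the cartridge's centre. Point: its centre, 25 mm above its feet; x long, z up
- rocker_axis (a point): centre of the platform of the fixed see-saw rocker, on the platform's rubber-covered top, 120 mm above the table; x along the rocking axis, which is the white line across the mat, y across it, z up. The platform is flat, rimless, held still, 250 mm along x and 220 mm along y: room for three cartridges lying along y, spaced 75 mm
- lever (a joint): angle of the speed lever on the console at the front of the rocker, in radians: 0 to 1.047 (0 to 60 degrees). At 0 it leans 30 degrees from upright to the rocker's +y side and it swings towards -y as the angle grows (upright at 30 degrees); four white ticks on its quadrant mark 0, 20, 40 and 60 degrees. Light friction holds it where it is left
- lever_tip (a point): middle of the lever's black cylindrical grip, 18 mm in diameter and 32 mm long, 74 mm from the hinge
- lever_hinge (a point): hinge of the speed lever, 50 mm above the table, 160 mm in front (-x) of the rocker's centre; the lever turns about the rocker's x axis. The console's top is 53 mm above the table, its black quadrant 34 mm in radius about the hinge
- bottle: bystander: clear bottle with a blue cap, 56 mm across, 100 mm high; origin at its underside
- amber: bystander: amber jar with a black cap, 60 mm across, 110 mm high; origin at its underside
- tipbox: bystander: grey pipette-tip box with a clear lid, 85 x 125 x 61 mm; origin at its underside
Not all that is in view belongs to the job. Leave any green look-alike of the part that bears saddle1_mid alone.

How it is judged:
By the outcome, as a careful person would: the job done as asked, in the order asked, and still so for the second after the job is handed in, with the robot touching nothing.
Of cart1, cart2, cart3 only 2 to 3 are there at a start; the rules pass over those that are not, and their reading is None.
At some moment in a run one of saddle1, saddle2, saddle3, saddle4 may be knocked a few centimetres aside while the robot is not near it.
It also fails if it takes over 210 s, if anything falls off the work surface, if the arm or the gripper's body presses on something with over 40 N, if the wrist force passes 120 N, or if a joint passes its speed limit or range.

## Working session

There is one attempt and no reset: what is moved stays moved. The work goes in short steps, Python scripts to look and compute and a shell command to move; the robot and the scene stay as the last step left them, time stands still between calls to the robot, and variables do not carry over. Pictures are saved under pics/ and viewed, about 12 in all and at most 16, crops included, and the job is handed in when it is done.

```bash
mkdir -p pics; ls
cat > h.py <<'E'
import numpy as np, cv2
from station import readout, viewer, robot
def cam(n):
    p=viewer.camera_params(n); return np.array(p["intrinsics"]),np.array(p["R"]),np.array(p["t"])
def grab(n): return viewer.grab_frame(n)
def cloud(n,d):
    K,R,t=cam(n); v,u=np.mgrid[0:420,0:560]
    c=np.stack([(u-K[0,2])/K[0,0]*d,(v-K[1,2])/K[1,1]*d,d],-1)
    return (c-t)@R
def proj(n,X):
    K,R,t=cam(n); c=K@(R@np.array(X)+t); return c[:2]/c[2]
def onplane(n,uv,z):
    K,R,t=cam(n); r=R.T@np.linalg.inv(K)@np.array([uv[0],uv[1],1]); o=-R.T@t
    return o+r*(z-o[2])/r[2]
def save(name,pic,s=1.0):
    cv2.imwrite("pics/"+name,cv2.resize(pic[:,:,::-1],None,fx=s,fy=s,interpolation=cv2.INTER_CUBIC))
E
python3 - <<'E'
from h import *
for n in("scene","top"):
    p,d=grab(n); save(n+"0.png",p,1.4); np.savez("/tmp/"+n,p=p,d=d)
    K,R,t=cam(n); print(n,K[0,0],(-R.T@t).round(3),R[2].round(2))
s=readout.observe(); print(s["clock"],s["eef_pos"],s["orientation"],s["force"],s["gripper_width"])
E
```

```text
pics
scene 438.11298093098134 [ 1.245 -0.144  1.249] [-0.52  0.1  -0.85]
top 539.7241847294041 [ 0.249 -0.013  1.615] [ 0.19  0.02 -0.98]
0.1 [ 0.17674549 -0.5988209   0.22166574] [[ 9.59153985e-01  2.82884406e-01 -2.15994797e-04]
 [ 2.82884291e-01 -9.59152131e-01  1.91516469e-03]
 [ 3.34598357e-04 -1.89803938e-03 -9.99998143e-01]] [-0.03208348  0.69703703  0.22757558] 0.08729764168841583
```

View pics/scene0.png

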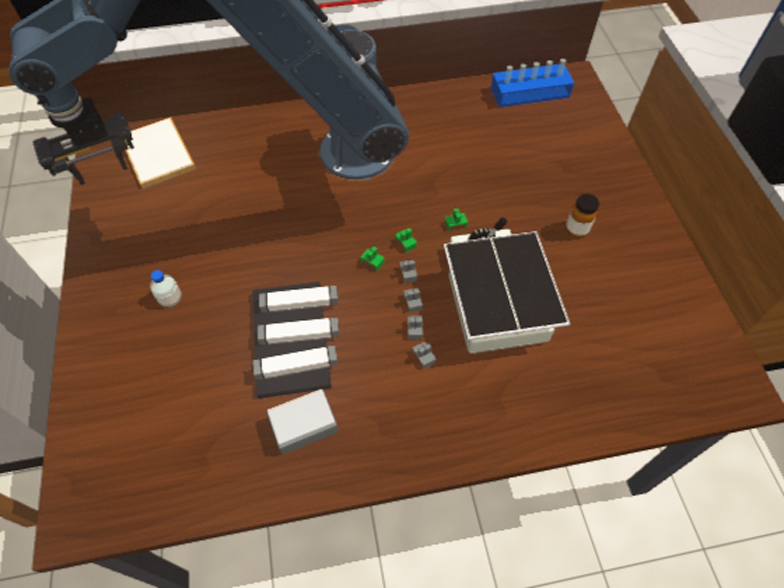

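View pics/top0.png

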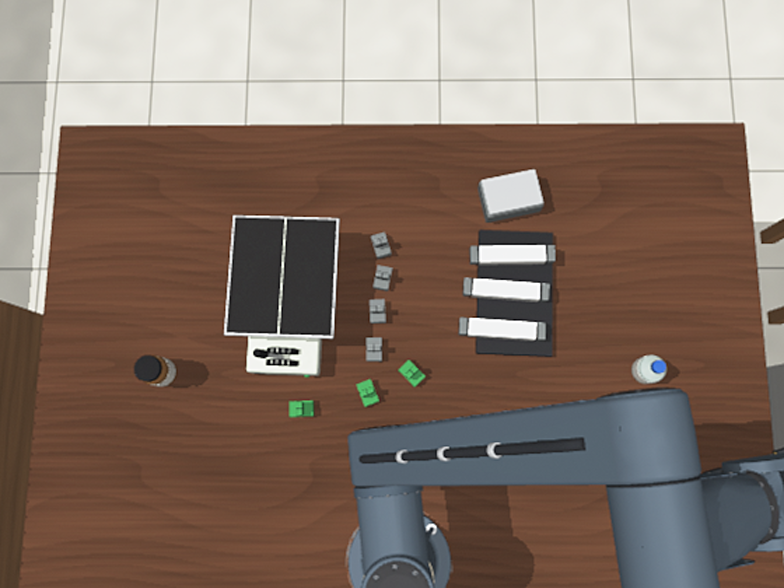

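The scene shows three cartridges on the black slab, four grey saddles (in the 1.4x top picture at about (381,245), (383,277), (377,311) and (374,349)), and three green look-alikes nearer the base. The rocker is on +y with its lever console on the base side. I'll measure these next.

```bash
cat >> h.py <<'E'
def minrect(P):
    (c,s,a)=cv2.minAreaRect((P[:,:2]*1000).astype(np.float32)); 
    if s[0]<s[1]: s=(s[1],s[0]); a+=90
    a=(a+90)%180-90
    return np.round(c,1),np.round(s,1),round(a,1)
def comps(mask,C,nmin=30):
    n,l,st,ce=cv2.connectedComponentsWithStats(mask.astype(np.uint8))
    for i in range(1,n):
        if st[i,4]>=nmin:
            P=C[l==i]; yield i,(l==i),ce[i],P
E
python3 - <<'E'
from h import *
for n in("top","scene"):
    z=np.load("/tmp/%s.npz"%n); p,d=z["p"],z["d"]; C=cloud(n,d); hsv=cv2.cvtColor(p,cv2.COLOR_RGB2HSV)
    x,y,Z=C[...,0],C[...,1],C[...,2]
    reg=(x>.3)&(x<.9)&(y>-.5)&(y<.6)&(d>0)
    print(n)
    for nm,m in [("cart",reg&(Z>.036)&(Z<.056)&(y<-.05)),("saddle",reg&(Z>.008)&(Z<.06)&(y>-.09)&(y<.06)&(hsv[...,1]<60)),("slab",reg&(Z>.013)&(Z<.03)&(y<-.05)&(p.max(2)<70)),("rock",reg&(Z>.105)&(Z<.135)&(y>.02)),("tall",reg&(Z>.058)&(Z<.105))]:
        for i,mm,ce,P in comps(m,C): print(nm,ce.round(0),len(P),*minrect(P),"z",np.percentile(P[:,2],[5,50,95]).round(3))
n="top"
grab(n)
for l in["cart1_mid","saddle1_mid","rocker_axis","lever_hinge","lever_tip","slab_edge"]:
    print(l,[(np.round(r["location"]).tolist(),round(r["score"],2)) for r in viewer.tip_of(l,n)])
E
```

```text
top
cart [360. 147.] 160 [ 739.9 -230. ] [145.6  71.9] 69.6 z [0.038 0.045 0.055]
cart [366. 181.] 736 [ 635.9 -239.4] [180.6  38.4] -89.3 z [0.04  0.047 0.052]
cart [362. 206.] 766 [ 559.2 -224. ] [179.8  37.4] 86.0 z [0.041 0.047 0.053]
cart [359. 234.] 760 [ 475.2 -213.9] [179.   37.8] 85.7 z [0.04  0.047 0.052]
cart [456. 263.] 34 [ 390.8 -493.6] [40.5  9.1] 1.2 z [0.038 0.045 0.056]
saddle [272. 174.] 164 [663.   42.4] [50.4 31.2] 17.4 z [0.016 0.025 0.052]
saddle [273. 198.] 174 [590.1  37.3] [50.9 31.1] -11.2 z [0.015 0.023 0.051]
saddle [270. 222.] 152 [517.2  47.1] [49.1 27.5] 4.2 z [0.015 0.023 0.052]
saddle [269. 249.] 118 [434.   49.9] [48.9 18.1] 0.6 z [0.015 0.022 0.051]
slab [368. 170.] 470 [ 674.7 -250.5] [158.8  34.6] 87.7 z [0.014 0.019 0.025]
slab [369. 221.] 1905 [ 523.6 -244.2] [201.3 159.8] -2.2 z [0.014 0.019 0.025]
rock [202. 197.] 6607 [573.8 239.5] [251.8 221.6] -1.9 z [0.114 0.119 0.125]
rock [186. 252.] 58 [413.8 277.4] [25.6 16.4] -86.1 z [0.109 0.126 0.132]
rock [105. 262.] 267 [385.8 505.5] [52.1 50.9] 34.2 z [0.106 0.11  0.115]
tall [366. 136.] 717 [ 7
[... 1343 characters left out ...]
 0.119 0.123]
tall [415. 153.] 181 [395.6 491.4] [59.9 40.8] 46.1 z [0.061 0.08  0.102]
tall [344. 166.] 117 [404.3 238.8] [64.6 32.9] 82.4 z [0.062 0.079 0.095]
tall [365. 240.] 205 [680.8 231.6] [189.5  17.7] 88.2 z [0.059 0.065 0.072]
tall [214. 297.] 997 [ 768.1 -243.7] [118.7  81.1] -78.6 z [0.058 0.061 0.065]
cart1_mid [([359.0, 207.0], 0.74)]
saddle1_mid [([214.0, 295.0], 0.68), ([260.0, 281.0], 0.62), ([268.0, 248.0], 0.58), ([202.0, 195.0], 0.33)]
rocker_axis [([201.0, 196.0], 0.74), ([364.0, 146.0], 0.67), ([354.0, 235.0], 0.42)]
lever_hinge [([198.0, 250.0], 0.95), ([460.0, 261.0], 0.29)]
lever_tip [([185.0, 252.0], 0.53)]
slab_edge [([340.0, 204.0], 0.84), ([363.0, 185.0], 0.49)]
```

Two cameras agree: middles lie 71, 59 and 51 mm inside the tipping edge (far, middle and near cartridge). I'll start with the near one, pushing with closed fingers at its tail.

```bash
cat >> h.py <<'E'
from scipy.spatial.transform import Rotation as Ro
def pose(head,pitch=0):
    # tool x along cart heading (deg), pitch>0: nose of x axis dips down
    h,p=np.radians([head,pitch]); x=np.array([np.cos(h)*np.cos(p),np.sin(h)*np.cos(p),-np.sin(p)])
    y=np.array([np.sin(h),-np.cos(h),0.]); return np.stack([x,y,np.cross(x,y)],1)
def todo(pos=None,head=None,pitch=0):
    s=readout.observe(); Rm=np.array(s["orientation"]); P=np.array(s["eef_pos"])
    print("t",round(s["clock"],2),"tcp",(P*1000).round(1),"F",np.round(s["force"],1),"w",round(s["gripper_width"]*1000,1))
    if pos is not None: print(" travel in tool axes now",(Rm.T@(np.array(pos)-P*1000)).round(1))
    if head is not None:
        Rt=pose(head,pitch); print(" turn",Ro.from_matrix(Rm.T@Rt).as_rotvec().round(3)," travel after turn",(Rt.T@(np.array(pos)-P*1000)).round(1))
E
python3 -m jog '{"angular":[[0,0,0],[0,0,0],[0,0,0],[0,0,0],[0,0,0],[0,0,0],[0,0,0],[0,0,0],[0,0,0],[0,0,0]],"travel":[[44.1,-21.4,0],[44.1,-21.4,0],[44.1,-21.4,0],[44.1,-21.4,0],[44.1,-21.4,0],[44.1,-21.4,0],[44.1,-21.4,0],[44.1,-21.4,0],[0,0,0],[0,0,0]],"gripper":[1,1,1,1,1,1,1,1,1,1]}'
python3 -m jog '{"angular":[[0,0,-0.172],[0,0,-0.172],[0,0,-0.172],[0,0,-0.172],[0,0,-0.172],[0,0,-0.172],[0,0,-0.172],[0,0,0],[0,0,0],[0,0,0]],"travel":[[0,0,17],[0,0,17],[0,0,17],[0,0,17],[0,0,17],[0,0,17],[0,0,17],[0,0,0],[0,0,0],[0,0,0]],"gripper":[1,1,1,1,1,1,1,1,1,1]}'
python3 - <<'E'
from h import *
todo([465,-338,26],85.5)
E
```

```text
clock: 1.7
eef_pos: [0.4666, -0.3356, 0.2226]
orientation: [[0.959, 0.284, -0.0], [0.284, -0.959, -0.001], [-0.001, 0.0, -1.0]]
force: [-0.2, 0.0, 0.4]
gripper_width: 0.0014
clock: 2.95
eef_pos: [0.467, -0.3363, 0.1044]
orientation: [[0.082, 0.997, 0.001], [0.997, -0.082, -0.001], [-0.001, 0.001, -1.0]]
force: [0.7, -0.7, 0.1]
gripper_width: 0.0006
t 2.95 tcp [ 467.  -336.3  104.4] F [ 0.7 -0.7  0.1] w 0.6
 travel in tool axes now [-1.8 -1.9 78.4]
 turn [ 0.001  0.001 -0.003]  travel after turn [-1.9 -1.8 78.4]
```

```bash
cat >> h.py <<'E'
def nose(xc,n="top"):
    """nose y (mm) and top z there of the cart crossing the edge near world x=xc"""
    p,d=grab(n); C=cloud(n,d); x,y,Z=C[...,0]*1000,C[...,1]*1000,C[...,2]*1000
    m=(abs(x-xc)<12)&(y>-160)&(y<-10)&(Z>17)&(Z<60)&(d>0); Y=y[m]
    yn=np.percentile(Y,98); q=m&(y>yn-22)&(y<yn-4)
    return yn,np.median(Z[q])
E
cat > chk.py <<'E'
import sys
from h import *
yn,z=nose(float(sys.argv[1])); s=readout.observe()
print("t %.2f tcp_y %.1f nose %.1f z %.1f F %s"%(s["clock"],s["eef_pos"][1]*1000,yn,z,np.round(s["force"],1)))
sys.exit(1 if z<40 else 0)
E
python3 -m jog '{"angular":[[0,0,0],[0,0,0],[0,0,0],[0,0,0],[0,0,0],[0,0,0],[0,0,0],[0,0,0],[0,0,0],[0,0,0]],"travel":[[-2,-2,26],[0,0,26],[0,0,26],[5,0,0],[5,0,0],[4,0,0],[3,0,0],[3,0,0],[3,0,0],[3,0,0]],"gripper":[1,1,1,1,1,1,1,1,1,1]}' && python3 chk.py 480 && python3 -m jog '{"angular":[[0,0,0],[0,0,0],[0,0,0],[0,0,0],[0,0,0],[0,0,0],[0,0,0],[0,0,0],[0,0,0],[0,0,0]],"travel":[[2,0,0],[2,0,0],[2,0,0],[2,0,0],[2,0,0],[2,0,0],[2,0,0],[-1,0,0],[-1,0,0],[0,0,0]],"gripper":[1,1,1,1,1,1,1,1,1,1]}' && python3 chk.py 480
```

```text
clock: 4.2
eef_pos: [0.4673, -0.3123, 0.026]
orientation: [[0.08, 0.997, 0.001], [0.997, -0.08, -0.002], [-0.002, 0.002, -1.0]]
force: [-0.7, -2.5, 1.9]
gripper_width: 0.0003Traceback (most recent call last):
  File "chk.py", line 3, in <module>
    yn,z=nose(float(sys.argv[1])); s=readout.observe()
         ~~~~^^^^^^^^^^^^^^^^^^^^
  File "h.py", line 42, in nose
    yn=np.percentile(Y,98); q=m&(y>yn-22)&(y<yn-4)
    return _quantile_unchecked(
        a, q, axis, out, overwrite_input, method, keepdims, weights)
    return _ureduce(a,
                    func=_quantile_ureduce_func,
    ...<5 lines>...
                    overwrite_input=overwrite_input,
                    method=method)
    r = func(a, **kwargs)
    result = _quantile(arr,
                       quantiles=q,
    ...<2 lines>...
                       out=out,
                       weights=wgt)
    slices_having_nans = np.isnan(arr[-1, ...])
                                  ~~~^^^^^^^^^
IndexError: index -1 is out of bounds for axis 0 with size 0
```

```bash
python3 - <<'E'
s=open('h.py').read()
s=s.replace('    yn=np.percentile(Y,98); q','    if len(Y)<8: return np.nan,99.\n    yn=np.percentile(Y,98); q'); open('h.py','w').write(s)
c=open('chk.py').read()
c=c.replace('yn,z=nose(float(sys.argv[1]));','n="scene"\nyn,z=nose(float(sys.argv[1]),n)\nif z==99: n="top"; yn,z=nose(float(sys.argv[1]),n)\n').replace('print("t','print(n,"t').replace('if z<40','if z<40 or z==99'); open('chk.py','w').write(c)
E
sed -i 's/^ s=readout/s=readout/' chk.py
python3 chk.py 480 && python3 -m jog '{"angular":[[0,0,0],[0,0,0],[0,0,0],[0,0,0],[0,0,0],[0,0,0],[0,0,0],[0,0,0],[0,0,0],[0,0,0]],"travel":[[2,0,0],[2,0,0],[2,0,0],[2,0,0],[2,0,0],[2,0,0],[2,0,0],[-1,0,0],[-1,0,0],[0,0,0]],"gripper":[1,1,1,1,1,1,1,1,1,1]}' >/dev/null && python3 chk.py 480
```

```text
scene t 4.30 tcp_y -311.8 nose -123.4 z 46.7 F [ 0.3 -2.4  1.3]
scene t 5.60 tcp_y -298.9 nose -109.4 z 47.4 F [0.2 0.4 0.1]
```

```bash
python3 -m jog '{"angular":[[0,0,0],[0,0,0],[0,0,0],[0,0,0],[0,0,0],[0,0,0],[0,0,0],[0,0,0],[0,0,0],[0,0,0]],"travel":[[2,0,0],[1,0,0],[1,0,0],[1,0,0],[1,0,0],[-2,0,0],[0,0,0],[0,0,0],[0,0,0],[0,0,0]],"gripper":[1,1,1,1,1,1,1,1,1,1]}' >/dev/null && python3 chk.py 480 &&
python3 -m jog '{"angular":[[0,0,0],[0,0,0],[0,0,0],[0,0,0],[0,0,0],[0,0,0],[0,0,0],[0,0,0],[0,0,0],[0,0,0]],"travel":[[2,0,0],[1,0,0],[1,0,0],[1,0,0],[1,0,0],[-2,0,0],[0,0,0],[0,0,0],[0,0,0],[0,0,0]],"gripper":[1,1,1,1,1,1,1,1,1,1]}' >/dev/null && python3 chk.py 480 &&
python3 -m jog '{"angular":[[0,0,0],[0,0,0],[0,0,0],[0,0,0],[0,0,0],[0,0,0],[0,0,0],[0,0,0],[0,0,0],[0,0,0]],"travel":[[2,0,0],[1,0,0],[1,0,0],[1,0,0],[1,0,0],[-2,0,0],[0,0,0],[0,0,0],[0,0,0],[0,0,0]],"gripper":[1,1,1,1,1,1,1,1,1,1]}' >/dev/null && python3 chk.py 480 &&
python3 -m jog '{"angular":[[0,0,0],[0,0,0],[0,0,0],[0,0,0],[0,0,0],[0,0,0],[0,0,0],[0,0,0],[0,0,0],[0,0,0]],"travel":[[2,0,0],[1,0,0],[1,0,0],[1,0,0],[1,0,0],[-2,0,0],[0,0,0],[0,0,0],[0,0,0],[0,0,0]],"gripper":[1,1,1,1,1,1,1,1,1,1]}' >/dev/null && python3 chk.py 480 &&
python3 -m jog '{"angular":[[0,0,0],[0,0,0],[0,0,0],[0,0,0],[0,0,0],[0,0,0],[0,0,0],[0,0,0],[0,0,0],[0,0,0]],"travel":[[2,0,0],[1,0,0],[1,0,0],[1,0,0],[1,0,0],[-2,0,0],[0,0,0],[0,0,0],[0,0,0],[0,0,0]],"gripper":[1,1,1,1,1,1,1,1,1,1]}' >/dev/null && python3 chk.py 480 &&
python3 -m jog '{"angular":[[0,0,0],[0,0,0],[0,0,0],[0,0,0],[0,0,0],[0,0,0],[0,0,0],[0,0,0],[0,0,0],[0,0,0]],"travel":[[2,0,0],[1,0,0],[1,0,0],[1,0,0],[1,0,0],[-2,0,0],[0,0,0],[0,0,0],[0,0,0],[0,0,0]],"gripper":[1,1,1,1,1,1,1,1,1,1]}' >/dev/null && python3 chk.py 480 &&
python3 -m jog '{"angular":[[0,0,0],[0,0,0],[0,0,0],[0,0,0],[0,0,0],[0,0,0],[0,0,0],[0,0,0],[0,0,0],[0,0,0]],"travel":[[2,0,0],[1,0,0],[1,0,0],[1,0,0],[1,0,0],[-2,0,0],[0,0,0],[0,0,0],[0,0,0],[0,0,0]],"gripper":[1,1,1,1,1,1,1,1,1,1]}' >/dev/null && python3 chk.py 480 &&
python3 -m jog '{"angular":[[0,0,0],[0,0,0],[0,0,0],[0,0,0],[0,0,0],[0,0,0],[0,0,0],[0,0,0],[0,0,0],[0,0,0]],"travel":[[2,0,0],[1,0,0],[1,0,0],[1,0,0],[1,0,0],[-2,0,0],[0,0,0],[0,0,0],[0,0,0],[0,0,0]],"gripper":[1,1,1,1,1,1,1,1,1,1]}' >/dev/null && python3 chk.py 480
```

```text
scene t 6.90 tcp_y -295.3 nose -106.0 z 48.7 F [ 0.7  0.  -0.7]
scene t 8.20 tcp_y -291.4 nose -102.2 z 47.4 F [-0.  -0.1  0.3]
scene t 9.50 tcp_y -287.4 nose -97.5 z 48.4 F [ 0.2 -0.3  0.1]
scene t 10.80 tcp_y -283.4 nose -95.5 z 47.7 F [-0.2 -0.3  0.5]
scene t 12.10 tcp_y -279.4 nose -90.6 z 47.2 F [-0.3 -0.2 -0. ]
scene t 13.40 tcp_y -275.4 nose -86.5 z 48.1 F [ 0.2  0.7 -0.2]
scene t 14.70 tcp_y -271.4 nose -82.7 z 47.6 F [0.2 0.7 1.1]
scene t 16.00 tcp_y -267.4 nose -78.8 z 46.6 F [ 0.1  0.  -0.9]
```

```bash
python3 -m jog '{"angular":[[0,0,0],[0,0,0],[0,0,0],[0,0,0],[0,0,0],[0,0,0],[0,0,0],[0,0,0],[0,0,0],[0,0,0]],"travel":[[2,0,0],[1,0,0],[1,0,0],[1,0,0],[1,0,0],[-2,0,0],[0,0,0],[0,0,0],[0,0,0],[0,0,0]],"gripper":[1,1,1,1,1,1,1,1,1,1]}' >/dev/null && python3 chk.py 480 &&
python3 -m jog '{"angular":[[0,0,0],[0,0,0],[0,0,0],[0,0,0],[0,0,0],[0,0,0],[0,0,0],[0,0,0],[0,0,0],[0,0,0]],"travel":[[2,0,0],[1,0,0],[1,0,0],[1,0,0],[1,0,0],[-2,0,0],[0,0,0],[0,0,0],[0,0,0],[0,0,0]],"gripper":[1,1,1,1,1,1,1,1,1,1]}' >/dev/null && python3 chk.py 480 &&
python3 -m jog '{"angular":[[0,0,0],[0,0,0],[0,0,0],[0,0,0],[0,0,0],[0,0,0],[0,0,0],[0,0,0],[0,0,0],[0,0,0]],"travel":[[2,0,0],[1,0,0],[1,0,0],[1,0,0],[1,0,0],[-2,0,0],[0,0,0],[0,0,0],[0,0,0],[0,0,0]],"gripper":[1,1,1,1,1,1,1,1,1,1]}' >/dev/null && python3 chk.py 480 &&
python3 -m jog '{"angular":[[0,0,0],[0,0,0],[0,0,0],[0,0,0],[0,0,0],[0,0,0],[0,0,0],[0,0,0],[0,0,0],[0,0,0]],"travel":[[2,0,0],[1,0,0],[1,0,0],[1,0,0],[1,0,0],[-2,0,0],[0,0,0],[0,0,0],[0,0,0],[0,0,0]],"gripper":[1,1,1,1,1,1,1,1,1,1]}' >/dev/null && python3 chk.py 480 &&
python3 -m jog '{"angular":[[0,0,0],[0,0,0],[0,0,0],[0,0,0],[0,0,0],[0,0,0],[0,0,0],[0,0,0],[0,0,0],[0,0,0]],"travel":[[2,0,0],[1,0,0],[1,0,0],[1,0,0],[1,0,0],[-2,0,0],[0,0,0],[0,0,0],[0,0,0],[0,0,0]],"gripper":[1,1,1,1,1,1,1,1,1,1]}' >/dev/null && python3 chk.py 480 &&
python3 -m jog '{"angular":[[0,0,0],[0,0,0],[0,0,0],[0,0,0],[0,0,0],[0,0,0],[0,0,0],[0,0,0],[0,0,0],[0,0,0]],"travel":[[2,0,0],[1,0,0],[1,0,0],[1,0,0],[1,0,0],[-2,0,0],[0,0,0],[0,0,0],[0,0,0],[0,0,0]],"gripper":[1,1,1,1,1,1,1,1,1,1]}' >/dev/null && python3 chk.py 480 &&
python3 -m jog '{"angular":[[0,0,0],[0,0,0],[0,0,0],[0,0,0],[0,0,0],[0,0,0],[0,0,0],[0,0,0],[0,0,0],[0,0,0]],"travel":[[2,0,0],[1,0,0],[1,0,0],[1,0,0],[1,0,0],[-2,0,0],[0,0,0],[0,0,0],[0,0,0],[0,0,0]],"gripper":[1,1,1,1,1,1,1,1,1,1]}' >/dev/null && python3 chk.py 480 &&
python3 -m jog '{"angular":[[0,0,0],[0,0,0],[0,0,0],[0,0,0],[0,0,0],[0,0,0],[0,0,0],[0,0,0],[0,0,0],[0,0,0]],"travel":[[2,0,0],[1,0,0],[1,0,0],[1,0,0],[1,0,0],[-2,0,0],[0,0,0],[0,0,0],[0,0,0],[0,0,0]],"gripper":[1,1,1,1,1,1,1,1,1,1]}' >/dev/null && python3 chk.py 480
```

```text
scene t 17.30 tcp_y -263.4 nose -74.4 z 47.7 F [ 0.9 -0.4  0.1]
scene t 18.60 tcp_y -259.5 nose -70.7 z 48.0 F [-0.7 -0.9  0.7]
scene t 19.90 tcp_y -255.5 nose -66.9 z 47.9 F [-0.9 -0.2  0.4]
scene t 21.20 tcp_y -251.5 nose -62.9 z 47.0 F [-0.3  1.   0.6]
scene t 22.50 tcp_y -247.5 nose -59.3 z 47.6 F [ 0.5  1.  -0.2]
scene t 23.80 tcp_y -243.5 nose -52.2 z 30.7 F [-0.3  0.2 -0.1]
```

Near cartridge tipped between nose −59 and −55, so its balance point is about 109 mm from its nose. Next is the middle one.

```bash
python3 -m jog '{"angular":[[0,0,0],[0,0,0],[0,0,0],[0,0,0],[0,0,0],[0,0,0],[0,0,0],[0,0,0],[0,0,0],[0,0,0]],"travel":[[-5,0,0],[-20,0,0],[-35,0,0],[-32,0,0],[0,21.2,0],[0,21.2,0],[0,21.2,0],[0,21.2,0],[0,0,0],[0,0,0]],"gripper":[1,1,1,1,1,1,1,1,1,1]}' | grep eef && python3 chk.py 565
python3 - <<'E'
from h import *
todo([549,-341,26],85.5)
for n in("top","scene"):
    p,d=grab(n); C=cloud(n,d); x,y,Z=C[...,0]*1000,C[...,1]*1000,C[...,2]*1000
    for xc in(480,562,635):
        m=(abs(x-xc)<45)&(abs(y+200)<200)&(Z>36)&(Z<56)&(d>0)&(y>-322)
        for i,mm,ce,P in comps(m,C,150): print(n,xc,len(P),*minrect(P))
E
```

```text
eef_pos: [0.5481, -0.3423, 0.0252]
scene t 25.10 tcp_y -342.2 nose -138.0 z 47.7 F [-0.4 -0.5  0.3]
t 25.1 tcp [ 548.  -342.2   25.3] F [-0.4 -0.5  0.3] w 0.5
 travel in tool axes now [ 1.3  0.9 -0.7]
 turn [-0.001 -0.001 -0.002]  travel after turn [ 1.3  0.9 -0.7]
scene 480 405 [ 478.7 -158.4] [141.7  41.9] 86.1
scene 562 664 [ 557.5 -227. ] [178.5  40.4] 85.3
scene 635 677 [ 633.7 -237.8] [169.   39.4] -88.9
```

```bash
python3 -m jog '{"angular":[[0,0,0],[0,0,0],[0,0,0],[0,0,0],[0,0,0],[0,0,0],[0,0,0],[0,0,0],[0,0,0],[0,0,0]],"travel":[[6,0,0],[6,0,0],[5,0,0],[5,0,0],[5,0,0],[5,0,0],[5,0,0],[4,0,0],[2,0,0],[-2,0,0]],"gripper":[1,1,1,1,1,1,1,1,1,1]}' >/dev/null && python3 chk.py 565 &&
python3 -m jog '{"angular":[[0,0,0],[0,0,0],[0,0,0],[0,0,0],[0,0,0],[0,0,0],[0,0,0],[0,0,0],[0,0,0],[0,0,0]],"travel":[[2,0,0],[1,0,0],[1,0,0],[1,0,0],[1,0,0],[-2,0,0],[0,0,0],[0,0,0],[0,0,0],[0,0,0]],"gripper":[1,1,1,1,1,1,1,1,1,1]}' >/dev/null && python3 chk.py 565 &&
python3 -m jog '{"angular":[[0,0,0],[0,0,0],[0,0,0],[0,0,0],[0,0,0],[0,0,0],[0,0,0],[0,0,0],[0,0,0],[0,0,0]],"travel":[[2,0,0],[1,0,0],[1,0,0],[1,0,0],[1,0,0],[-2,0,0],[0,0,0],[0,0,0],[0,0,0],[0,0,0]],"gripper":[1,1,1,1,1,1,1,1,1,1]}' >/dev/null && python3 chk.py 565 &&
python3 -m jog '{"angular":[[0,0,0],[0,0,0],[0,0,0],[0,0,0],[0,0,0],[0,0,0],[0,0,0],[0,0,0],[0,0,0],[0,0,0]],"travel":[[2,0,0],[1,0,0],[1,0,0],[1,0,0],[1,0,0],[-2,0,0],[0,0,0],[0,0,0],[0,0,0],[0,0,0]],"gripper":[1,1,1,1,1,1,1,1,1,1]}' >/dev/null && python3 chk.py 565 &&
python3 -m jog '{"angular":[[0,0,0],[0,0,0],[0,0,0],[0,0,0],[0,0,0],[0,0,0],[0,0,0],[0,0,0],[0,0,0],[0,0,0]],"travel":[[2,0,0],[1,0,0],[1,0,0],[1,0,0],[1,0,0],[-2,0,0],[0,0,0],[0,0,0],[0,0,0],[0,0,0]],"gripper":[1,1,1,1,1,1,1,1,1,1]}' >/dev/null && python3 chk.py 565 &&
python3 -m jog '{"angular":[[0,0,0],[0,0,0],[0,0,0],[0,0,0],[0,0,0],[0,0,0],[0,0,0],[0,0,0],[0,0,0],[0,0,0]],"travel":[[2,0,0],[1,0,0],[1,0,0],[1,0,0],[1,0,0],[-2,0,0],[0,0,0],[0,0,0],[0,0,0],[0,0,0]],"gripper":[1,1,1,1,1,1,1,1,1,1]}' >/dev/null && python3 chk.py 565 &&
python3 -m jog '{"angular":[[0,0,0],[0,0,0],[0,0,0],[0,0,0],[0,0,0],[0,0,0],[0,0,0],[0,0,0],[0,0,0],[0,0,0]],"travel":[[2,0,0],[1,0,0],[1,0,0],[1,0,0],[1,0,0],[-2,0,0],[0,0,0],[0,0,0],[0,0,0],[0,0,0]],"gripper":[1,1,1,1,1,1,1,1,1,1]}' >/dev/null && python3 chk.py 565 &&
python3 -m jog '{"angular":[[0,0,0],[0,0,0],[0,0,0],[0,0,0],[0,0,0],[0,0,0],[0,0,0],[0,0,0],[0,0,0],[0,0,0]],"travel":[[2,0,0],[1,0,0],[1,0,0],[1,0,0],[1,0,0],[-2,0,0],[0,0,0],[0,0,0],[0,0,0],[0,0,0]],"gripper":[1,1,1,1,1,1,1,1,1,1]}' >/dev/null && python3 chk.py 565 &&
python3 -m jog '{"angular":[[0,0,0],[0,0,0],[0,0,0],[0,0,0],[0,0,0],[0,0,0],[0,0,0],[0,0,0],[0,0,0],[0,0,0]],"travel":[[2,0,0],[1,0,0],[1,0,0],[1,0,0],[1,0,0],[-2,0,0],[0,0,0],[0,0,0],[0,0,0],[0,0,0]],"gripper":[1,1,1,1,1,1,1,1,1,1]}' >/dev/null && python3 chk.py 565
```

```text
scene t 26.50 tcp_y -301.1 nose -111.3 z 47.8 F [-0.8 -1.9 -0.1]
scene t 27.80 tcp_y -297.1 nose -107.7 z 47.4 F [-0.5 -0.1 -0. ]
scene t 29.10 tcp_y -293.2 nose -98.6 z 30.8 F [-0.7 -0.3  0.1]
```

Middle one tipped with its balance point about 62 mm from the nose. Now the far one.

```bash
python3 -m jog '{"angular":[[0,0,0],[0,0,0],[0,0,0],[0,0,0],[0,0,0],[0,0,0],[0,0,0],[0,0,-0.045],[0,0,-0.045],[0,0,0]],"travel":[[-17,0,0],[-20,0,0],[-20,0,0],[0,22.5,0],[0,22.5,0],[0,22.5,0],[0,22.5,0],[0,0,0],[0,0,0],[0,0,0]],"gripper":[1,1,1,1,1,1,1,1,1,1]}' | grep eef && python3 chk.py 634
python3 - <<'E'
from h import *
todo([636,-357,26],90.7)
E
```

```text
eef_pos: [0.6381, -0.3586, 0.0254]
scene t 30.40 tcp_y -358.4 nose -153.5 z 48.4 F [-1.1  0.2  0.3]
t 30.4 tcp [ 638.1 -358.4   25.4] F [-1.1  0.2  0.3] w 0.3
 travel in tool axes now [ 1.4 -2.1 -0.6]
 turn [ 0.     0.    -0.004]  travel after turn [ 1.5 -2.1 -0.6]
```

```bash
python3 -m jog '{"angular":[[0,0,0],[0,0,0],[0,0,0],[0,0,0],[0,0,0],[0,0,0],[0,0,0],[0,0,0],[0,0,0],[0,0,0]],"travel":[[6,0,0],[6,0,0],[6,0,0],[6,0,0],[6,0,0],[6,0,0],[5,0,0],[4,0,0],[2,0,0],[-2,0,0]],"gripper":[1,1,1,1,1,1,1,1,1,1]}' >/dev/null && python3 chk.py 634
```

```text
scene t 31.70 tcp_y -312.3 nose -121.6 z 47.6 F [-0.3 -0.8  0.6]
```

```bash
python3 -m jog '{"angular":[[0,0,0],[0,0,0],[0,0,0],[0,0,0],[0,0,0],[0,0,0],[0,0,0],[0,0,0],[0,0,0],[0,0,0]],"travel":[[2,0,0],[2,0,0],[2,0,0],[2,0,0],[2,0,0],[-2,0,0],[0,0,0],[0,0,0],[0,0,0],[0,0,0]],"gripper":[1,1,1,1,1,1,1,1,1,1]}' >/dev/null && python3 chk.py 634 &&
python3 -m jog '{"angular":[[0,0,0],[0,0,0],[0,0,0],[0,0,0],[0,0,0],[0,0,0],[0,0,0],[0,0,0],[0,0,0],[0,0,0]],"travel":[[2,0,0],[1,0,0],[1,0,0],[1,0,0],[1,0,0],[-2,0,0],[0,0,0],[0,0,0],[0,0,0],[0,0,0]],"gripper":[1,1,1,1,1,1,1,1,1,1]}' >/dev/null && python3 chk.py 634 &&
python3 -m jog '{"angular":[[0,0,0],[0,0,0],[0,0,0],[0,0,0],[0,0,0],[0,0,0],[0,0,0],[0,0,0],[0,0,0],[0,0,0]],"travel":[[2,0,0],[1,0,0],[1,0,0],[1,0,0],[1,0,0],[-2,0,0],[0,0,0],[0,0,0],[0,0,0],[0,0,0]],"gripper":[1,1,1,1,1,1,1,1,1,1]}' >/dev/null && python3 chk.py 634 &&
python3 -m jog '{"angular":[[0,0,0],[0,0,0],[0,0,0],[0,0,0],[0,0,0],[0,0,0],[0,0,0],[0,0,0],[0,0,0],[0,0,0]],"travel":[[2,0,0],[1,0,0],[1,0,0],[1,0,0],[1,0,0],[-2,0,0],[0,0,0],[0,0,0],[0,0,0],[0,0,0]],"gripper":[1,1,1,1,1,1,1,1,1,1]}' >/dev/null && python3 chk.py 634 &&
python3 -m jog '{"angular":[[0,0,0],[0,0,0],[0,0,0],[0,0,0],[0,0,0],[0,0,0],[0,0,0],[0,0,0],[0,0,0],[0,0,0]],"travel":[[2,0,0],[1,0,0],[1,0,0],[1,0,0],[1,0,0],[-2,0,0],[0,0,0],[0,0,0],[0,0,0],[0,0,0]],"gripper":[1,1,1,1,1,1,1,1,1,1]}' >/dev/null && python3 chk.py 634 &&
python3 -m jog '{"angular":[[0,0,0],[0,0,0],[0,0,0],[0,0,0],[0,0,0],[0,0,0],[0,0,0],[0,0,0],[0,0,0],[0,0,0]],"travel":[[2,0,0],[1,0,0],[1,0,0],[1,0,0],[1,0,0],[-2,0,0],[0,0,0],[0,0,0],[0,0,0],[0,0,0]],"gripper":[1,1,1,1,1,1,1,1,1,1]}' >/dev/null && python3 chk.py 634 &&
python3 -m jog '{"angular":[[0,0,0],[0,0,0],[0,0,0],[0,0,0],[0,0,0],[0,0,0],[0,0,0],[0,0,0],[0,0,0],[0,0,0]],"travel":[[2,0,0],[1,0,0],[1,0,0],[1,0,0],[1,0,0],[-2,0,0],[0,0,0],[0,0,0],[0,0,0],[0,0,0]],"gripper":[1,1,1,1,1,1,1,1,1,1]}' >/dev/null && python3 chk.py 634 &&
python3 -m jog '{"angular":[[0,0,0],[0,0,0],[0,0,0],[0,0,0],[0,0,0],[0,0,0],[0,0,0],[0,0,0],[0,0,0],[0,0,0]],"travel":[[2,0,0],[1,0,0],[1,0,0],[1,0,0],[1,0,0],[-2,0,0],[0,0,0],[0,0,0],[0,0,0],[0,0,0]],"gripper":[1,1,1,1,1,1,1,1,1,1]}' >/dev/null && python3 chk.py 634 &&
python3 -m jog '{"angular":[[0,0,0],[0,0,0],[0,0,0],[0,0,0],[0,0,0],[0,0,0],[0,0,0],[0,0,0],[0,0,0],[0,0,0]],"travel":[[2,0,0],[1,0,0],[1,0,0],[1,0,0],[1,0,0],[-2,0,0],[0,0,0],[0,0,0],[0,0,0],[0,0,0]],"gripper":[1,1,1,1,1,1,1,1,1,1]}' >/dev/null && python3 chk.py 634 &&
python3 -m jog '{"angular":[[0,0,0],[0,0,0],[0,0,0],[0,0,0],[0,0,0],[0,0,0],[0,0,0],[0,0,0],[0,0,0],[0,0,0]],"travel":[[2,0,0],[1,0,0],[1,0,0],[1,0,0],[1,0,0],[-2,0,0],[0,0,0],[0,0,0],[0,0,0],[0,0,0]],"gripper":[1,1,1,1,1,1,1,1,1,1]}' >/dev/null && python3 chk.py 634
```

```text
scene t 33.00 tcp_y -304.2 nose -114.4 z 47.4 F [-0.7  0.6 -0.4]
scene t 34.30 tcp_y -300.2 nose -110.4 z 47.9 F [ 0.3  0.2 -0.2]
scene t 35.60 tcp_y -296.2 nose -106.4 z 47.2 F [ 0.2 -0.   0.1]
scene t 36.90 tcp_y -292.2 nose -102.5 z 47.8 F [-0.1  0.7 -0.2]
scene t 38.20 tcp_y -288.2 nose -94.3 z 30.8 F [ 0.5 -0.3  0.7]
```

```bash
python3 -m jog '{"angular":[[0,0,0],[0,0,0],[0,0,0],[0,0,0],[0,0,0],[0,0,0],[0,0,0],[0,0,0],[0,0,0],[0,0,0]],"travel":[[-5,0,0],[-20,0,0],[-20,0,-20],[-20,0,-30],[-20,0,-40],[-20,-30,-40],[0,-50,0],[0,-50,0],[0,-40,0],[0,0,0]],"gripper":[0.5,0.5,0.5,0.5,0.5,0.5,0.5,0.5,0.5,0.5]}' | grep -E "eef|width"
cat > meas.py <<'E'
from h import *
ims=[]
for n in("top","scene"):
    p,d=grab(n); np.savez("/tmp/"+n,p=p,d=d); C=cloud(n,d); hsv=cv2.cvtColor(p,cv2.COLOR_RGB2HSV)
    x,y,Z=C[...,0]*1000,C[...,1]*1000,C[...,2]*1000; reg=(d>0)&(x>380)&(x<700); print(n)
    for i,mm,ce,P in comps(reg&(Z>8)&(Z<60)&(y>-20)&(y<100)&(hsv[...,1]<60),C): print("saddle",ce.round(0),len(P),*minrect(P)," tab",(P[P[:,2]>.042].mean(0)*1000).round(1))
    w=reg&(y>-345)&(y<-20)&(Z>24)&(Z<75)&(hsv[...,1]<60)&(p.min(2)>150)
    for i,mm,ce,P in comps(w,C,100):
        c=P.mean(0); u,s,v=np.linalg.svd(P-c,full_matrices=False); a=v[0]*np.sign(v[0][1]); t=(P-c)@a*1000
        nn=v[2]*np.sign(v[2][2])
        print("cart white",ce.round(0),"mid",((c+a*(t.max()+t.min())/2000)*1000).round(1),"len %.0f head %.1f pitch %.1f, top plane normal %s"%(np.ptp(t),np.degrees(np.arctan2(a[1],a[0])),-np.degrees(np.arcsin(a[2])),nn.round(3)))
    ims.append(p)
save("m_%.0f.png"%readout.observe()["clock"],np.hstack([ims[0][100:330,140:440],ims[1][100:330,150:420]]),1.38)
E
python3 meas.py; ls pics
```

```text
eef_pos: [0.4657, -0.3962, 0.1558]
gripper_width: 0.0435
top
saddle [272. 174.] 171 [663.3  42.3] [52.4 31. ] 17.7  tab [662.1  41.7  48.5]
saddle [273. 198.] 176 [589.7  37.5] [51.3 31.8] -12.0  tab [589.5  37.3  49.7]
saddle [270. 222.] 170 [516.7  48.5] [49.2 31.3] 3.5  tab [516.9  48.7  48.3]
saddle [267. 249.] 185 [433.5  56. ] [47.8 30.4] 0.5  tab [434.8  54.2  49.7]
cart white [345. 181.] mid [ 635.  -174.2   48.4] len 143 head 90.6 pitch 15.3, top plane normal [-0.025  0.263  0.964]
cart white [330. 202.] mid [ 573.3 -134.7   38.2] len 63 head 115.9 pitch 16.6, top plane normal [0.049 0.336 0.941]
scene
saddle [292. 193.] 128 [436.   52.3] [46.1 30.4] 0.9  tab [433.7  51.4  48.1]
saddle [295. 213.] 138 [515.6  44.6] [50.5 30.4] 7.0  tab [515.7  44.5  48.6]
saddle [296. 233.] 141 [588.8  33.2] [49.8 29. ] -12.2  tab [589.   34.4  48.7]
saddle [303. 253.] 168 [661.8  39.7] [51.5 32. ] 15.8  tab [661.8  38.9  48.3]
cart white [237. 210.] mid [ 483.5 -137.3   42.3] len 143 head 84.9 pitch 9.9, top plane normal [0.057 0.167 0.984]
cart white [226. 232.] mid [ 562.8 -181.3   52. ] len 143 head 85.1 pitch 16.8, top plane normal [0.048 0.287 0.957]
cart white [230. 253.] mid [ 635.5 -178.2   49.7] len 144 head 90.8 pitch 15.1, top plane normal [0.041 0.261 0.965]
m_40.png
scene0.png
top0.png
```

View pics/m_40.png

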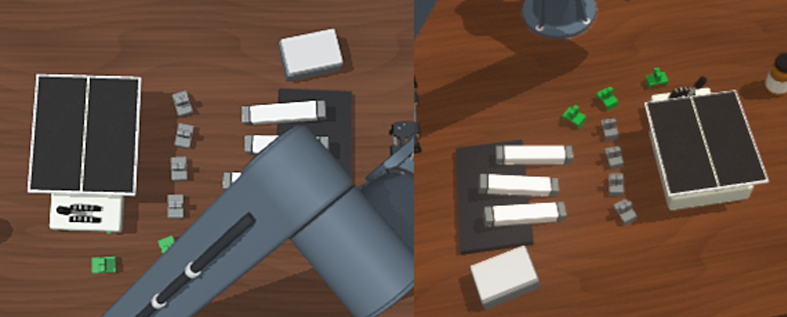

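```bash
python3 -m jog '{"angular":[[0,0,0],[0,0,0],[0,0,0],[0,0,0],[0,0,0],[0,0,0],[0,0,0],[0,0,0],[0,0,-0.138],[0,0,-0.138]],"travel":[[54.2,25.4,0],[54.2,25.4,0],[54.2,25.4,0],[54.2,25.4,0],[54.2,25.4,0],[54.2,25.4,0],[54.2,25.4,0],[54.2,25.4,0],[0,0,0],[0,0,0]],"gripper":[0.5,0.5,0.5,0.5,0.5,0.5,0.5,0.5,0.5,0.5]}' | grep -E "eef|width"
cat > carts.py <<'E'
from h import *
for n in("top","scene"):
    p,d=grab(n); np.savez("/tmp/"+n,p=p,d=d); C=cloud(n,d); hsv=cv2.cvtColor(p,cv2.COLOR_RGB2HSV)
    x,y,Z=C[...,0]*1000,C[...,1]*1000,C[...,2]*1000
    w=(d>0)&(x>420)&(x<680)&(y>-345)&(y<-20)&(Z>24)&(Z<75)&(hsv[...,1]<60)&(p.min(2)>150)
    for i,mm,ce,P in comps(w,C,100):
        P=P*1000; A=np.c_[P[:,:2],np.ones(len(P))]
        for k in range(3):
            co=np.linalg.lstsq(A,P[:,2],rcond=None)[0]; r=P[:,2]-A@co; g=abs(r)<3*max(1,np.median(abs(r))) if k<2 else g; A,P=A[g],P[g]
        c,s,a=minrect(P/1000); a=a%180; h=np.radians(a); t=(P[:,:2]-c)@[np.cos(h),np.sin(h)]
        pit=-np.degrees(np.arctan(co[:2]@[np.cos(h),np.sin(h)]))
        Q=P[(P[:,1]>-185)&(P[:,1]<-140)]
        print(n,"rect",c,s,"head",a,"pitch %.1f"%pit,"z at c %.1f"%(co@[*c,1]),"near edge x %.1f (y %.1f) width %.1f"%((np.percentile(Q[:,0],1)+np.percentile(Q[:,0],99))/2,Q[:,1].mean(),np.ptp(np.percentile(Q[:,0],[1,99]))))
    print(n,"slab_edge",[onplane(n,r["location"],.02).round(4) for r in viewer.tip_of("slab_edge",n)][:1])
todo([662.2,40.7,60],106.8)
E
python3 carts.py
```

```text
eef_pos: [0.6695, 0.043, 0.1553]
gripper_width: 0.0433Traceback (most recent call last):
  File "carts.py", line 9, in <module>
    co=np.linalg.lstsq(A,P[:,2],rcond=None)[0]; r=P[:,2]-A@co; g=abs(r)<3*max(1,np.median(abs(r))) if k<2 else g; A,P=A[g],P[g]
                                                                                                                      ~^^^
IndexError: boolean index did not match indexed array along axis 0; size of axis is 515 but size of corresponding boolean axis is 525
```

All three cartridges are tipped (scene side at about (535,155), (520,185) and (525,213)). The four grey saddles stand between slab and rocker, and the three green ones are apart near the base and will stay untouched.

```bash
sed -i 's/ if k<2 else g;/;/' carts.py; python3 carts.py
```

```text
top rect [ 635.2 -174.7] [136.8  37.7] head 91.7 pitch 14.8 z at c 49.1 near edge x 635.3 (y -163.4) width 34.5
top rect [ 563.1 -178.6] [135.3  36.2] head 84.6 pitch 17.1 z at c 51.4 near edge x 564.9 (y -161.3) width 36.7
top rect [ 482.8 -134.1] [141.6  36.9] head 85.7 pitch 10.0 z at c 41.7 near edge x 480.6 (y -162.4) width 36.7
top slab_edge [array([ 0.5697, -0.1678,  0.02  ])]
scene rect [ 482.  -137.2] [140.8  37.3] head 85.0 pitch 9.9 z at c 42.5 near edge x 480.4 (y -162.5) width 37.2
scene rect [ 561.9 -181.9] [134.6  36.2] head 86.4 pitch 17.0 z at c 52.4 near edge x 563.8 (y -162.2) width 35.0
scene rect [ 633.8 -179.4] [134.7  35.6] head 91.0 pitch 15.2 z at c 50.3 near edge x 634.0 (y -162.3) width 34.0
scene slab_edge [array([ 0.5559, -0.1653,  0.02  ])]
t 41.05 tcp [668.3  40.9 155.5] F [-0.  -0.2  0.8] w 43.2
 travel in tool axes now [ 1.5 -6.  95.5]
 turn [ 0.001  0.    -0.009]  travel after turn [ 1.6 -5.9 95.5]
```

```bash
python3 -m jog '{"angular":[[0,0,-0.009],[0,0,0],[0,0,0],[0,0,0],[0,0,0],[0,0,0],[0,0,0],[0,0,0],[0,0,0],[0,0,0]],"travel":[[1.6,-5.9,10],[0,0,30],[0,0,40],[0,0,30],[0,0,12],[0,0,7.5],[0,0,0],[0,0,0],[0,0,0],[0,0,0]],"gripper":[0.5,0.5,0.5,0.5,0.5,0.5,1,1,1,1]}'
cat > S.py <<'E'
from h import *
def target(x,yedge,head,pit,o=1.5,up=35):
    R=pose(head,pit); E=np.array([x,yedge,20.]); return E+o*R[:,0]-up*R[:,2]
c1=(634.7,-169.7,91.,15.); c2=(564.5,-166.7,85.4,17.1); c3=(480.7,-164,85.4,10.)
E
python3 - <<'E'
from S import *
for c in(c1,c2,c3): print(target(*c).round(1))
E
```

```text
clock: 42.3
eef_pos: [0.6619, 0.0405, 0.0267]
orientation: [[-0.291, 0.957, 0.001], [0.957, 0.291, -0.0], [-0.0, 0.001, -1.0]]
force: [0.8, 0.2, 3.2]
gripper_width: 0.0116
[ 634.5 -159.2   53.4]
[ 565.4 -155.    53. ]
[ 481.3 -156.5   54.2]
```

```bash
python3 -m jog '{"angular":[[0,0,0],[0,0,0],[0,0,0],[0,0,0],[0,0,0],[0,0,0],[0,0,0.138],[0,0,0.138],[0,-0.131,0],[0,-0.131,0]],"travel":[[0,0,-42],[0,0,-42],[-46,-21,0],[-46,-21,0],[-46,-21,0],[-46,-21,0],[0,0,0],[0,0,0],[0,0,0],[0,0,0]],"gripper":[1,1,1,1,1,1,1,1,1,1]}' | grep width
python3 -c "
from S import *
todo(target(*c1),91,15)"
```

```text
gripper_width: 0.0118
t 43.55 tcp [ 634.8 -160.8  110.7] F [-0.2 -0.1 -0.6] w 11.8
 travel in tool axes now [16.7 -0.3 54.8]
 turn [ 0.001  0.004 -0.   ]  travel after turn [16.4 -0.2 54.9]
```

```bash
python3 -m jog '{"angular":[[0,0.004,0],[0,0,0],[0,0,0],[0,0,0],[0,0,0],[0,0,0],[0,0,0],[0,0,0],[0,0,0],[0,0,0]],"travel":[[16.5,0,0],[0,0,15],[0,0,15],[0,0,8],[0,0,6],[0,0,5],[0,0,3],[0,0,1.5],[0,0,0],[0,0,0]],"gripper":[1,1,1,1,1,1,1,1,1,1]}' | grep -E "eef|force"; python3 -c "
from S import *
todo(target(*c1),91,15)"
```

```text
eef_pos: [0.6347, -0.1576, 0.0545]
force: [-1.4, -0.6, 2.2]
t 44.8 tcp [ 634.7 -157.6   54.5] F [-1.4 -0.6  2.2] w 12.0
 travel in tool axes now [-1.3 -0.2  1.4]
 turn [ 0.001 -0.003  0.002]  travel after turn [-1.3 -0.2  1.5]
```

```bash
python3 -m jog '{"angular":[[0,0,0],[0,0,0],[0,0,0],[0,0,0],[0,0,0],[0,0,0],[0,0.131,0],[0,0.131,0],[0,0,0.113],[0,0,0.114]],"travel":[[-1.3,0,0.7],[0,0,0],[0,0,0],[0,0,-8],[0,0,-20],[0,0,-32],[0,0,0],[0,0,0],[0,0,0],[0,0,0]],"gripper":[1,0.5,0.5,0.5,0.5,0.5,0.5,0.5,0.5,0.5]}' | grep width
python3 -c "
from S import *
todo([589.3,35.6,110],78)"
```

```text
gripper_width: 0.0434
t 46.05 tcp [ 634.8 -144.3  113.4] F [ 0.1 -0.5  0.3] w 43.4
 travel in tool axes now [166.3 -82.4   4. ]
 turn [ 0.001 -0.004 -0.003]  travel after turn [166.5 -82.    3.4]
```

```bash
python3 meas.py
```

```text
top
saddle [268. 250.] 124 [432.   53.8] [45.3 27.2] -1.4  tab [434.4  50.7  50.1]
cart white [364. 180.] mid [ 634.2 -229.9   64.2] len 45 head 154.4 pitch 2.7, top plane normal [0.064 0.238 0.969]
cart white [359. 205.] mid [ 558.5 -212.6   61.5] len 70 head 90.4 pitch 16.9, top plane normal [-0.048  0.29   0.956]
cart white [351. 234.] mid [ 475.1 -191.1   51.1] len 44 head 158.3 pitch 14.5, top plane normal [-0.126  0.335  0.934]
scene
saddle [291. 193.] 129 [433.4  52.4] [52.2 31.2] 0.7  tab [433.9  50.5  48.4]
saddle [295. 213.] 138 [514.3  44.1] [54.1 30.6] 7.5  tab [515.7  44.8  48.3]
saddle [296. 233.] 142 [587.2  33.7] [50.8 29.1] -12.3  tab [589.3  33.9  49. ]
cart white [215. 231.] mid [ 558.4 -215.    62.7] len 66 head 92.7 pitch 16.4, top plane normal [0.021 0.284 0.959]
cart white [215. 255.] mid [ 641.  -217.3   59.7] len 67 head 66.4 pitch 17.2, top plane normal [0.01  0.316 0.949]
```

View pics/m_46.png

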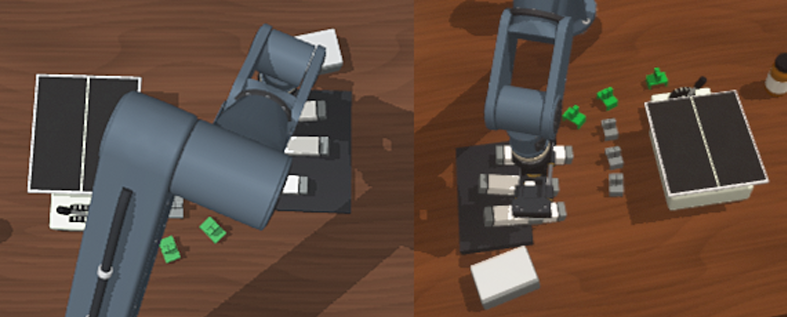

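The three remaining grey saddles are where they were; the gripper hides the one just placed. I'll fetch the next.

```bash
python3 -m jog '{"angular":[[0,0,-0.003],[0,-0.004,0],[0,0,0],[0,0,0],[0,0,0],[0,0,0],[0,0,0],[0,0,0],[0,0,0],[0,0,0]],"travel":[[41.6,-20.5,0],[41.6,-20.5,0],[41.6,-20.5,0],[41.6,-20.5,0],[0,0,20],[0,0,0],[0,0,0],[0,0,0],[0,0,0],[0,0,0]],"gripper":[0.5,0.5,0.5,0.5,0.5,0.5,0.5,0.5,0.5,0.5]}' | grep width
python3 -c "
from S import *
todo([589.3,35.3,26.5],78)"; sed -i 's/scene0/x/' meas.py; python3 meas.py | grep -v white
```

```text
gripper_width: 0.0437
t 47.4 tcp [588.2  35.5  92.3] F [-0.3 -0.4  0.5] w 43.7
 travel in tool axes now [-0.   1.2 65.8]
 turn [-0.001  0.     0.004]  travel after turn [-0.   1.1 65.8]
top
scene
saddle [296. 238.] 57 [604.7  30. ] [29.  18.5] 77.3  tab [nan nan nan]meas.py:6: RuntimeWarning: Mean of empty slice.
  for i,mm,ce,P in comps(reg&(Z>8)&(Z<60)&(y>-20)&(y<100)&(hsv[...,1]<60),C): print("saddle",ce.round(0),len(P),*minrect(P)," tab",(P[P[:,2]>.042].mean(0)*1000).round(1))
  ret = um.true_divide(
```

```bash
python3 -m jog '{"angular":[[0,0,0],[0,0,0],[0,0,0],[0,0,0],[0,0,0],[0,0,0],[0,0,0],[0,0,0],[0,0,0],[0,0,0]],"travel":[[0,1.1,20],[0,0,25],[0,0,12],[0,0,8.5],[0,0,0],[0,0,0],[0,0,0],[0,0,-20],[0,0,-35],[0,0,-35]],"gripper":[0.5,0.5,0.5,0.5,1,1,1,1,1,1]}' | grep -E "width"
python3 -c "
from S import *
todo(target(*c2)+[0,0,57],85.4,0)"
```

```text
gripper_width: 0.0113
t 48.75 tcp [589.   35.7 117.7] F [-0.1  0.3 -0.4] w 11.3
 travel in tool axes now [-191.5   15.8    7.7]
 turn [-0.001  0.    -0.125]  travel after turn [-192.    -8.2    7.7]
```

```bash
python3 -m jog '{"angular":[[0,0,0],[0,0,0],[0,0,0],[0,0,0],[0,0,-0.125],[0,-0.149,0],[0,-0.149,0],[0,0,0],[0,0,0],[0,0,0]],"travel":[[-47.9,4,0],[-47.9,4,0],[-47.9,4,0],[-47.9,4,0],[0,0,0],[0,0,0],[0,0,0],[18.5,0,0],[0,0,0],[0,0,0]],"gripper":[1,1,1,1,1,1,1,1,1,1]}' | grep width
python3 -c "
from S import *
todo(target(*c2),85.4,17.1)"
```

```text
gripper_width: 0.0119
t 50.0 tcp [ 567.5 -138.1  111.4] F [-0.6  0.2 -0.4] w 11.9
 travel in tool axes now [ 0.8 -0.7 60.8]
 turn [-0.    -0.001 -0.   ]  travel after turn [ 0.9 -0.7 60.8]
```

```bash
python3 -m jog '{"angular":[[0,0,0],[0,0,0],[0,0,0],[0,0,0],[0,0,0],[0,0,0],[0,0,0],[0,0,0],[0,0,0],[0,0,0]],"travel":[[0.2,-0.7,20],[0,0,15],[0,0,8],[0,0,6],[0,0,5],[0,0,4],[0,0,1.8],[0,0,0.7],[0,0,0],[0,0,0]],"gripper":[1,1,1,1,1,1,1,1,1,1]}' | grep -E "force"; python3 -c "
from S import *
todo(target(*c2),85.4,17.1)"
```

```text
force: [-8.7, 12.2, 40.2]
t 51.25 tcp [ 565.3 -154.9   60. ] F [-8.7 12.2 40.2] w 11.8
 travel in tool axes now [2.  0.2 6.7]
 turn [ 0.001  0.003 -0.001]  travel after turn [2.  0.2 6.7]
```

Force 40 N, 7 mm short of seat: something is jamming. I'll back off and look.

```bash
python3 -m jog '{"angular":[[0,0,0],[0,0,0],[0,0,0],[0,0,0],[0,0,0],[0,0,0],[0,0,0],[0,0,0],[0,0,0],[0,0,0]],"travel":[[0,0,-10],[0,0,-20],[0,0,-10],[0,0,0],[0,0,0],[0,0,0],[0,0,0],[0,0,0],[0,0,0],[0,0,0]],"gripper":[1,1,1,1,1,1,1,1,1,1]}' | grep -E "force|eef"
python3 - <<'E'
from h import *
p,d=grab("scene"); np.savez("/tmp/scene",p=p,d=d); save("jam.png",p[185:285,140:300],4.5)
E
```

```text
eef_pos: [0.566, -0.1433, 0.0915]
force: [-0.5, 0.9, -0.0]
```

View pics/jam.png

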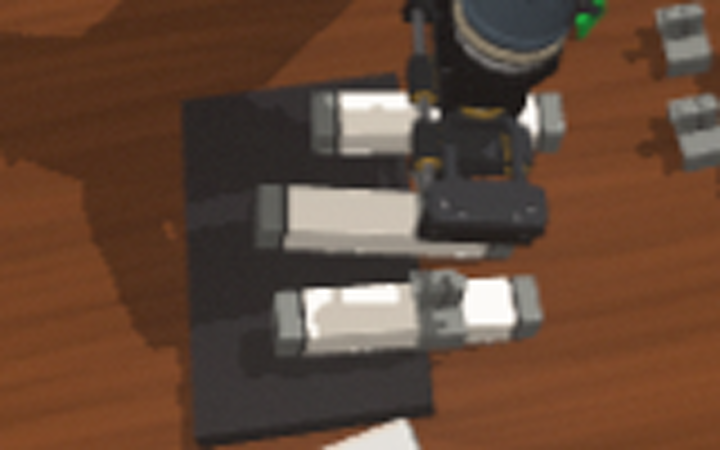

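The picture shows the far saddle seated well astride its cartridge at (440,305); the middle cartridge is partly hidden. I'll check whether it shifted.

```bash
cat > line.py <<'E'
from h import *
import sys
n=sys.argv[1]; lo,hi,x0,x1=map(float,sys.argv[2:6])
p,d=grab(n); C=cloud(n,d)*1000; hsv=cv2.cvtColor(p,cv2.COLOR_RGB2HSV)
x,y,Z=C[...,0],C[...,1],C[...,2]
w=(d>0)&(x>x0)&(x<x1)&(y>lo)&(y<hi)&(Z>28)&(hsv[...,1]<70)&(p.min(2)>90)
P=C[w]; A=np.c_[P[:,:2],np.ones(len(P))]
for k in range(3):
    co=np.linalg.lstsq(A,P[:,2],rcond=None)[0]; r=abs(P[:,2]-A@co); g=r<3*max(1,np.median(r)); A,P=A[g],P[g]
print(n,len(P),*minrect(P/1000),"pitch %.1f"%-np.degrees(np.arctan(co[1])),"roll %.1f"%np.degrees(np.arctan(co[0])))
for a in np.arange(lo,hi,15):
    q=P[(P[:,1]>a)&(P[:,1]<a+15),0]
    if len(q)>8: print(" y %.0f x mid %.1f w %.1f"%(a+7,(np.percentile(q,3)+np.percentile(q,97))/2,np.ptp(np.percentile(q,[3,97]))))
E
python3 line.py scene -250 -175 535 590; python3 line.py top -250 -175 535 590; python3 -c "
from S import *
todo(target(*c2),85.4,17.1); print(nose(566))"
```

```text
scene 286 [ 559.3 -212.1] [74.6 39.7] 87.7 pitch 16.4 roll -10.1
 y -243 x mid 557.3 w 36.6
 y -228 x mid 558.3 w 33.9
 y -213 x mid 559.5 w 35.2
 y -198 x mid 560.2 w 34.4
 y -183 x mid 561.7 w 35.2
top 298 [ 559.5 -210.7] [73.4 35.9] 85.4 pitch 16.7 roll -0.1
 y -243 x mid 557.6 w 33.5
 y -228 x mid 558.6 w 33.3
 y -213 x mid 559.4 w 33.2
 y -198 x mid 561.6 w 33.6
 y -183 x mid 561.9 w 33.0
t 52.65 tcp [ 566.1 -143.3   91.6] F [ 0.7  0.5 -0.9] w 11.7
 travel in tool axes now [ 0.1  0.4 40.3]
 turn [-0.001 -0.     0.001]  travel after turn [ 0.1  0.3 40.3]
(nan, 99.0)
```

```bash
python3 -m jog '{"angular":[[0,0,0],[0,0,0],[0,0,0],[0,0,0],[0,0,0],[0,0,0],[0,0,0],[0,0,0],[0,0,0],[0,0,0]],"travel":[[0,-1.3,10],[0,0,10],[0,0,3],[0,0,0],[0,0,0],[0,0,0],[0,0,0],[0,0,0],[0,0,0],[0,0,0]],"gripper":[1,1,1,1,1,1,1,1,1,1]}' | grep -E "force|eef";
python3 -m jog '{"angular":[[0,0,0],[0,0,0],[0,0,0],[0,0,0],[0,0,0],[0,0,0],[0,0,0],[0,0,0],[0,0,0],[0,0,0]],"travel":[[0,0,3],[0,0,3],[0,0,0],[0,0,0],[0,0,0],[0,0,0],[0,0,0],[0,0,0],[0,0,0],[0,0,0]],"gripper":[1,1,1,1,1,1,1,1,1,1]}' | grep -E "force|eef"; python3 -c "
from S import *
todo(target(*c2),85.4,17.1)"
```

```text
eef_pos: [0.5642, -0.1499, 0.0696]
force: [0.1, -0.2, 0.2]
eef_pos: [0.564, -0.1517, 0.0638]
force: [-0.3, -0.1, -0.2]
t 55.2 tcp [ 564.  -151.7   63.8] F [-0.3 -0.1 -0.2] w 11.7
 travel in tool axes now [ 0.1  1.7 11.2]
 turn [-0.001 -0.     0.001]  travel after turn [ 0.1  1.7 11.2]
```

```bash
python3 -m jog '{"angular":[[0,0,0],[0,0,0],[0,0,0],[0,0,0],[0,0,0],[0,0,0],[0,0,0],[0,0,0],[0,0,0],[0,0,0]],"travel":[[0,0,3],[0,0,2],[0,0,0],[0,0,0],[0,0,0],[0,0,0],[0,0,0],[0,0,0],[0,0,0],[0,0,0]],"gripper":[1,1,1,1,1,1,1,1,1,1]}' | grep -E "force|eef"; python3 -c "
from S import *
todo(target(*c2),85.4,17.1)"
```

```text
eef_pos: [0.5644, -0.1531, 0.06]
force: [-0.1, 2.4, 6.3]
t 56.45 tcp [ 564.4 -153.1   60. ] F [-0.1  2.4  6.3] w 11.6
 travel in tool axes now [0.3 1.2 7.3]
 turn [0.001 0.    0.   ]  travel after turn [0.3 1.2 7.3]
```

```bash
python3 -m jog '{"angular":[[0,0,0],[0,0,0],[0,0,0],[0,0,0],[0,0,0],[0,0,0],[0,0,0],[0,0,0],[0,0,0],[0,0,0]],"travel":[[0,0,-0.5],[0,0,0],[0,0,0],[0,0,-8],[0,0,-20],[0,0,-40],[0,0,-40],[-40,0,0],[-40,0,0],[-40,0,0]],"gripper":[0.8,0.7,0.6,0.5,0.5,0.5,0.5,0.5,0.5,0.5]}' | grep -E "force|eef"
python3 - <<'E'
from h import *
p,d=grab("scene"); q,d2=grab("top"); np.savez("/tmp/scene",p=p,d=d); save("rel.png",np.hstack([p[180:290,160:290],q[160:270,270:400]]),3)
E
```

```text
eef_pos: [0.5574, -0.2364, 0.199]
force: [1.8, 0.3, 0.1]
```

View pics/rel.png

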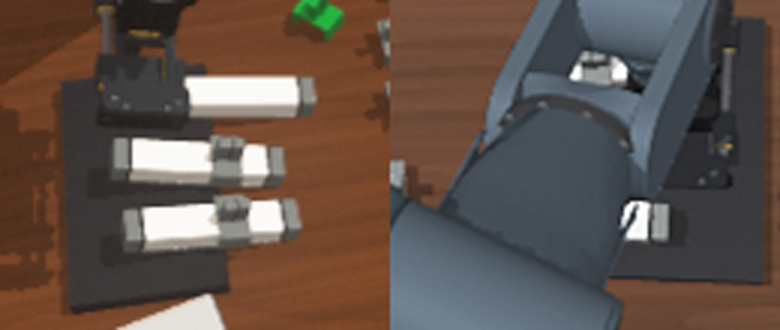

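```bash
cat > tabs.py <<'E'
from S import *
import sys
def tabs(n):
    p,d=grab(n); C=cloud(n,d)*1000; x,y,Z=C[...,0],C[...,1],C[...,2]
    for nm,c in(("c1",c1),("c2",c2),("c3",c3)):
        R=pose(c[2],c[3]); E=np.array([c[0],c[1],20.]); E[0]-=0
        L=(C-E)@np.stack([R[:,0],R[:,1],-R[:,2]],1)   # along, across, height above underside
        m=(d>0)&(abs(L[...,0])<40)&(abs(L[...,1])<30)&(L[...,2]>46)&(L[...,2]<75)
        if m.sum()>5:
            top=np.percentile(L[m][:,2],90); t=m&(L[...,2]>top-4)
            print(n,nm,"px",m.sum(),"tab top height %.1f (seated 60)"%top,"along %.1f..%.1f mid %.1f"%(*np.percentile(L[t][:,0],[3,97]),np.percentile(L[t][:,0],[3,97]).mean()),"across %.1f"%L[t][:,1].mean())
if __name__=="__main__":
    for n in("scene","top"): tabs(n)
E
python3 tabs.py; python3 line.py scene -250 -180 535 590|head -1; python3 -c "
from h import *
todo([516.3,46.6,110],94.5); print(nose(566))"
```

```text
scene c1 px 50 tab top height 60.9 (seated 60) along -11.9..13.3 mid 0.7 across 0.8
scene c2 px 47 tab top height 60.7 (seated 60) along -9.9..12.9 mid 1.5 across -1.3
top c1 px 34 tab top height 63.6 (seated 60) along -7.0..11.8 mid 2.4 across -0.7
scene 466 [ 562.6 -214.3] [70.9 50.1] 83.1 pitch -78.7 roll 69.0
t 57.95 tcp [ 556.9 -235.1  197.8] F [-0.6  0.4 -0.1] w 43.2
 travel in tool axes now [291.1 -63.    2.8]
 turn [-0.025  0.296 -0.158]  travel after turn [284.  -18.4  87.8]
(nan, 99.0)
```

```bash
python3 -m jog '{"angular":[[0,0.149,0],[0,0.149,0],[0,0,-0.158],[0,0,0],[0,0,0],[0,0,0],[0,0,0],[0,0,0],[0,0,0],[0,0,0]],"travel":[[0,0,0],[0,0,0],[0,0,0],[56.8,-3.7,0],[56.8,-3.7,0],[56.8,-3.7,0],[56.8,-3.7,0],[56.8,-3.7,0],[0,0,45],[0,0,43]],"gripper":[0.5,0.5,0.5,0.5,0.5,0.5,0.5,0.5,0.5,0.5]}' | grep -E "eef"; python3 -c "
from S import *
todo([516.3,46.6,26],94.5)"; python3 tabs.py; python3 meas.py
```

```text
eef_pos: [0.5164, 0.0485, 0.1094]
t 59.25 tcp [516.4  48.5 109.4] F [ 0.8 -0.1 -0.4] w 43.4
 travel in tool axes now [-1.9 -0.2 83.4]
 turn [0.    0.    0.004]  travel after turn [-1.9 -0.2 83.4]
scene c1 px 45 tab top height 62.1 (seated 60) along -11.2..13.5 mid 1.1 across 1.6
scene c2 px 47 tab top height 60.7 (seated 60) along -13.2..12.7 mid -0.2 across -0.7
top c1 px 50 tab top height 63.5 (seated 60) along -6.4..15.7 mid 4.7 across 2.2
top c2 px 45 tab top height 61.7 (seated 60) along -9.2..15.3 mid 3.1 across -1.0
top
cart white [355. 180.] mid [ 635.4 -196.3   54.8] len 97 head 91.2 pitch 14.1, top plane normal [-0.053  0.242  0.969]
cart white [327. 182.] mid [ 635.1 -122.7   34.7] len 49 head 48.6 pitch 16.0, top plane normal [0.002 0.356 0.934]
cart white [327. 204.] mid [ 567.5 -123.8   35. ] len 37 head 175.4 pitch 4.6, top plane normal [-0.016  0.602  0.799]
cart white [356. 205.] mid [ 560.3 -201.2   58.7] len 93 head 85.3 pitch 14.9, top plane normal [-0.013  0.259  0.966]
cart white [332. 232.] mid [ 481.6 -133.9   41.6] len 142 head 84.8 pitch 9.7, top plane normal [-0.049  0.174  0.984]
scene
saddle [295. 215.] 103 [515.5  45.6] [51.5 31. ] 1.9  tab [516.8  32.6  49.1]
cart white [237. 210.] mid [ 482.  -138.2   42.9] len 141 head 85.1 pitch 10.1, top plane normal [-0.022  0.177  0.984]
cart white [217. 232.] mid [ 560.8 -210.4   60.9] len 81 head 84.1 pitch 16.6, top plane normal [0.022 0.285 0.958]
cart white [248. 252.] mid [ 636.1 -127.6   36.7] len 51 head 129.5 pitch 16.9, top plane normal [0.02  0.38  0.925]
cart white [220. 254.] mid [ 635.8 -211.6   58.7] len 73 head 90.6 pitch 14.3, top plane normal [0.027 0.246 0.969]
```

```bash
python3 -m jog '{"angular":[[0,0,0],[0,0,0],[0,0,0],[0,0,0],[0,0,0],[0,0,0],[0,0,0],[0,0,0],[0,0,0],[0,0,0]],"travel":[[-1.9,0,30],[0,0,35],[0,0,12],[0,0,6.5],[0,0,0],[0,0,0],[0,0,0],[0,0,-20],[0,0,-35],[0,0,-35]],"gripper":[0.5,0.5,0.5,0.5,1,1,1,1,1,1]}' | grep -E "width"
python3 -c "
from S import *
todo(target(*c3)+[0,0,57],85.4,0)"
```

```text
gripper_width: 0.0114
t 60.7 tcp [516.7  44.1 117.6] F [ 1.1 -0.3 -0.6] w 11.4
 travel in tool axes now [-197.2  -50.9    6.4]
 turn [-0.001 -0.     0.158]  travel after turn [-202.7  -19.2    6.4]
```

```bash
python3 -m jog '{"angular":[[0,0,0],[0,0,0],[0,0,0],[0,0,0],[0,0,0.158],[0,-0.0875,0],[0,-0.0875,0],[0,0,0],[0,0,0],[0,0,0]],"travel":[[-49.3,-12.7,0],[-49.3,-12.7,0],[-49.3,-12.7,0],[-49.3,-12.7,0],[0,0,0],[0,0,0],[0,0,0],[10.5,0,0],[0,0,0],[0,0,0]],"gripper":[1,1,1,1,1,1,1,1,1,1]}' | grep width
python3 -c "
from S import *
todo(target(*c3),85.4,10)"
```

```text
gripper_width: 0.0112
t 61.95 tcp [ 482.7 -146.5  114.9] F [-0.4 -0.1 -0.6] w 11.2
 travel in tool axes now [ 0.6 -0.6 61.5]
 turn [-0.  0.  0.]  travel after turn [ 0.6 -0.6 61.5]
```

```bash
python3 -m jog '{"angular":[[0,0,0],[0,0,0],[0,0,0],[0,0,0],[0,0,0],[0,0,0],[0,0,0],[0,0,0],[0,0,0],[0,0,0]],"travel":[[0.4,-0.6,20],[0,0,15],[0,0,8],[0,0,5],[0,0,4],[0,0,2],[0,0,0],[0,0,0],[0,0,0],[0,0,0]],"gripper":[1,1,1,1,1,1,1,1,1,1]}' | grep -E "force"; python3 -c "
from S import *
todo(target(*c3),85.4,10)"
```

```text
force: [-8.1, 5.6, 37.9]
t 63.2 tcp [ 479.5 -155.7   65.7] F [-8.1  5.6 37.9] w 11.7
 travel in tool axes now [ 1.4  1.9 11.4]
 turn [-0.003  0.003  0.001]  travel after turn [ 1.3  1.9 11.4]
```

```bash
python3 -m jog '{"angular":[[0,0,0],[0,0,0],[0,0,0],[0,0,0],[0,0,0],[0,0,0],[0,0,0],[0,0,0],[0,0,0],[0,0,0]],"travel":[[0,0,-10],[0,0,-16],[0,0,0],[0,-2,0],[0,0,0],[0,0,0],[0,0,0],[0,0,0],[0,0,0],[0,0,0]],"gripper":[1,1,1,1,1,1,1,1,1,1]}' | grep -E "force"; python3 -c "
from S import *
todo(target(*c3),85.4,10)"; python3 line.py scene -250 -60 455 510; python3 line.py top -250 -60 455 510
```

```text
force: [-0.1, 0.2, 0.5]
t 64.45 tcp [ 479.5 -150.4   87.1] F [-0.1  0.2  0.5] w 11.5
 travel in tool axes now [-0.   2.3 33.4]
 turn [-0.001  0.     0.   ]  travel after turn [-0.1  2.3 33.4]
scene 563 [ 484.6 -142. ] [161.8  50.4] 87.8 pitch -65.5 roll 69.2
 y -213 x mid 477.9 w 30.4
 y -198 x mid 475.7 w 35.4
 y -183 x mid 478.0 w 37.2
 y -153 x mid 492.9 w 14.1
 y -138 x mid 499.1 w 20.2
 y -123 x mid 486.4 w 39.6
 y -108 x mid 488.3 w 38.8
 y -93 x mid 489.8 w 37.5
 y -78 x mid 492.2 w 34.0
 y -63 x mid 494.4 w 28.3
top 709 [ 476.9 -139.7] [165.   50.2] 83.4 pitch -71.6 roll -18.4
 y -213 x mid 475.1 w 32.4
 y -198 x mid 476.6 w 35.1
 y -183 x mid 477.2 w 34.0
 y -123 x mid 482.7 w 35.8
 y -108 x mid 480.1 w 45.4
 y -93 x mid 482.8 w 45.3
 y -78 x mid 485.7 w 45.2
 y -63 x mid 493.2 w 30.7
```

```bash
python3 -m jog '{"angular":[[0,0,0],[0,0,0],[0,0,0],[0,0,0],[0,0,0],[0,0,0],[0,0,0],[0,0,0],[0,0,0],[0,0,0]],"travel":[[0,0,12],[0,0,5],[0,0,3],[0,0,2],[0,0,0],[0,0,0],[0,0,0],[0,0,0],[0,0,0],[0,0,0]],"gripper":[1,1,1,1,1,1,1,1,1,1]}' | grep -E "force|eef";  python3 -m jog '{"angular":[[0,0,0],[0,0,0],[0,0,0],[0,0,0],[0,0,0],[0,0,0],[0,0,0],[0,0,0],[0,0,0],[0,0,0]],"travel":[[0,0,3],[0,0,1],[0,0,0],[0,0,0],[0,0,0],[0,0,0],[0,0,0],[0,0,0],[0,0,0],[0,0,0]],"gripper":[1,1,1,1,1,1,1,1,1,1]}' | grep -E "force|eef"; python3 -c "
from S import *
todo(target(*c3),85.4,10)"
```

```text
eef_pos: [0.4791, -0.1542, 0.0658]
force: [-1.4, 1.6, 5.2]
eef_pos: [0.4792, -0.1544, 0.0652]
force: [-4.3, 9.2, 33.7]
t 67.05 tcp [ 479.2 -154.4   65.2] F [-4.3  9.2 33.7] w 11.9
 travel in tool axes now [ 0.1  2.2 11.1]
 turn [0.001 0.002 0.   ]  travel after turn [ 0.   2.3 11.1]
```

```bash
python3 -m jog '{"angular":[[0,0,0],[0,0,0],[0,0,0],[0,0,0],[0,0,0],[0,0,0],[0,0,0],[0,0,0],[0,0,0],[0,0,0]],"travel":[[0,0,-8],[0,0,-16],[0,-1.7,0],[0,0,8],[0,0,8],[0,0,3],[0,0,2],[0,0,0],[0,0,0],[0,0,0]],"gripper":[1,1,1,1,1,1,1,1,1,1]}' | grep -E "force|eef";  python3 -c "
from S import *
todo(target(*c3),85.4,10)"
python3 - <<'E'
from h import *
p,d=grab("scene"); np.savez("/tmp/scene",p=p,d=d); save("c3a.png",p[160:260,170:300],5)
E
```

```text
eef_pos: [0.4769, -0.1539, 0.0654]
force: [-1.8, 3.6, 13.7]
t 68.3 tcp [ 476.9 -153.9   65.4] F [-1.8  3.6 13.7] w 11.3
 travel in tool axes now [-0.2  4.6 11.4]
 turn [-0.002  0.001  0.   ]  travel after turn [-0.2  4.6 11.4]
```

View pics/c3a.png

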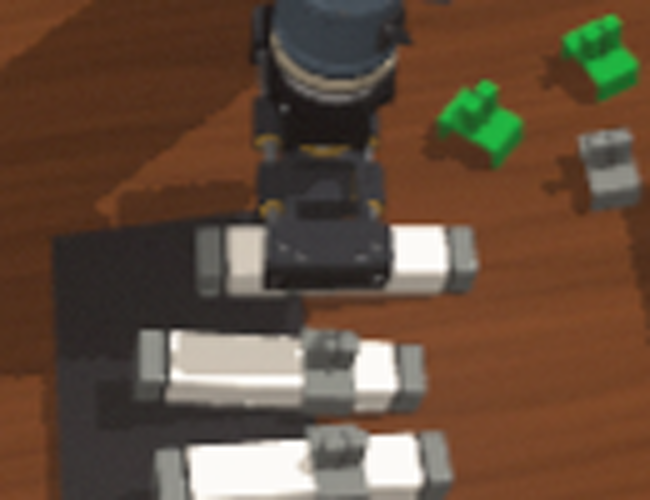

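The contact height is the same at every sideways offset. So the saddle hangs lower in the grip (the lift began before the fingers had closed), and it is already seated. I'll release it.

```bash
python3 -m jog '{"angular":[[0,0,0],[0,0,0],[0,0,0],[0,0,0],[0,0,0],[0,0,0],[0,0,0],[0,0,0],[0,0,0],[0,0,0]],"travel":[[0,0,-1.5],[0,1.2,0],[0,0,0],[0,0,0],[0,0,0],[0,0,0],[0,0,-20],[0,0,-40],[0,0,-40],[-50,0,0]],"gripper":[1,1,0.8,0.7,0.6,0.5,0.5,0.5,0.5,0.5]}' | grep -E "force|eef"; python3 tabs.py; python3 carts.py | grep -v slab
```

```text
eef_pos: [0.4777, -0.184, 0.1757]
force: [1.3, -0.7, -0.4]
scene c1 px 51 tab top height 60.8 (seated 60) along -12.1..13.6 mid 0.8 across 0.7
scene c2 px 47 tab top height 60.9 (seated 60) along -10.6..14.9 mid 2.1 across 0.9
scene c3 px 43 tab top height 61.5 (seated 60) along -9.9..15.4 mid 2.7 across -2.0
top c1 px 35 tab top height 63.2 (seated 60) along -7.0..12.8 mid 2.9 across 3.4
top rect [ 642.6 -203.3] [78.9 26.1] head 87.7 pitch 14.4 z at c 57.3 near edge x 646.6 (y -175.4) width 20.8
scene rect [ 475.8 -188.6] [38.2 35.8] head 179.6 pitch 0.3 z at c 52.2 near edge x 476.2 (y -177.9) width 35.9
scene rect [ 482.  -102.6] [71.2 40.8] head 82.3 pitch 9.8 z at c 36.5 near edge x 495.8 (y -140.3) width 0.0
scene rect [ 559.  -210.3] [78.8 38.3] head 82.1 pitch 16.6 z at c 60.8 near edge x 561.7 (y -178.1) width 36.4
scene rect [ 634.3 -127.3] [37.3 35.7] head 179.0 pitch -0.2 z at c 36.6 near edge x 640.1 (y -142.3) width 25.0
scene rect [ 634.  -210.6] [73.3 38.1] head 91.9 pitch 14.6 z at c 58.6 near edge x 634.6 (y -179.8) width 32.2
t 69.9 tcp [ 475.4 -185.   172.4] F [ 0.5 -0.4 -0.3] w 43.7
 travel in tool axes now [255.7 168.4  68.8]
 turn [-0.035  0.171 -0.372]  travel after turn [162.1 244.1 112.4]
```

```bash
cat > nd.py <<'E'
from S import *
for n in("scene","top"):
    p,d=grab(n); C=cloud(n,d)*1000
    for nm,c,b in(("c1",c1,71.3),("c2",c2,62.8),("c3",c3,109.3)):
        R=pose(c[2],c[3]); E=np.array([c[0],c[1],20.])
        L=(C-E)@np.stack([R[:,0],R[:,1],-R[:,2]],1); a,w,h=L[...,0],L[...,1],L[...,2]
        top=(d>0)&(abs(w)<14)&(abs(h-28)<4); t=a[top]
        m=(d>0)&(abs(a)<40)&(abs(w)<25)&(h>54)&(h<72); br=(d>0)&(abs(a)<40)&(abs(w)<26)&(h>52)&(h<70)
        if m.sum()>8 and len(t)>20:
            q=np.percentile(a[m],[2,98]); e=np.percentile(t,[0.7,99.3])
            print(n,nm,"tail..nose %.1f..%.1f len %.1f"%(*e,np.ptp(e)),"tab %.1f..%.1f"%tuple(q),"nose-tab mid %.1f want %.1f"%(e[1]-q.mean(),b),"tail-tab %.1f want %.1f"%(q.mean()-e[0],180-b))
E
python3 nd.py
```

```text
scene c1 tail..nose -105.0..1321.3 len 1426.4 tab -11.7..13.7 nose-tab mid 1320.3 want 71.3 tail-tab 106.0 want 108.7
scene c2 tail..nose -112.8..179.9 len 292.7 tab -11.0..14.6 nose-tab mid 178.1 want 62.8 tail-tab 114.6 want 117.2
scene c3 tail..nose -68.2..1231.1 len 1299.3 tab -10.0..15.9 nose-tab mid 1228.1 want 109.3 tail-tab 71.2 want 70.7
top c1 tail..nose -102.6..215.4 len 318.0 tab -8.9..14.3 nose-tab mid 212.7 want 71.3 tail-tab 105.3 want 108.7
```

```bash
sed -i 's/(abs(h-28)<4)/(abs(h-28)<4)\&(abs(a)<135)/' nd.py; python3 nd.py
```

```text
scene c1 tail..nose -106.7..71.0 len 177.7 tab -11.7..13.7 nose-tab mid 70.0 want 71.3 tail-tab 107.7 want 108.7
scene c2 tail..nose -115.2..62.9 len 178.2 tab -10.8..14.7 nose-tab mid 60.9 want 62.8 tail-tab 117.2 want 117.2
scene c3 tail..nose -68.5..109.8 len 178.2 tab -10.2..15.7 nose-tab mid 107.0 want 109.3 tail-tab 71.2 want 70.7
top c1 tail..nose -103.2..74.2 len 177.5 tab -7.4..16.2 nose-tab mid 69.9 want 71.3 tail-tab 107.6 want 108.7
```

All three saddles are seated, and their distances from nose and tail match the tipping values within about 2 mm. Now I'll carry the cartridges, gripping 29 mm to the tail side of each saddle.

```bash
python3 -m jog '{"angular":[[0,0.174,0],[0,0,-0.098],[0,-0.131,0],[0,-0.131,0],[0,0,0],[0,0,0],[0,0,0],[0,0,0],[0,0,0],[0,0,0]],"travel":[[0,0,0],[0,0,0],[0,0,0],[0,0,0],[0,50,0],[0,50,0],[0,50,0],[0,0,0],[0,0,0],[0,0,0]],"gripper":[0.36,0.36,0.36,0.36,0.36,0.36,0.36,0.36,0.36,0.36]}' | grep -E "width|eef"
cat >> S.py <<'E'
G={'c1':(c1,-26.5),'c2':(c2,-25.5),'c3':(c3,-24.5)}
def grasp(k,up=2.5):
    c,o=G[k]; t=target(*c,o=o,up=up); return t,c[2],c[3]
E
python3 -c "
from S import *
t,h,p=grasp('c1'); print(t.round(1)); todo(t,h,p)
for n in('scene','top'):
    grab(n); print([ (onplane(n,r['location'],.12)*1000).round(1) for r in viewer.tip_of('rocker_axis',n)][:1])"
```

```text
eef_pos: [0.6246, -0.1828, 0.1725]
gripper_width: 0.0557
[ 635.1 -194.6   29.3]
t 71.35 tcp [ 624.6 -182.8  172.5] F [0.6 0.3 0.4] w 55.7
 travel in tool axes now [ 25.5  10.8 141.5]
 turn [-0.003  0.     0.001]  travel after turn [ 25.4  10.4 141.5]
[array([565. , 237.6, 120. ])]
[array([572.8, 234.3, 120. ])]
```

```bash
python3 -m jog '{"angular":[[0,0,0],[0,0,0],[0,0,0],[0,0,0],[0,0,0],[0,0,0],[0,0,0],[0,0,0],[0,0,0],[0,0,0]],"travel":[[25.5,10.5,0],[0,0,30],[0,0,40],[0,0,40],[0,0,20],[0,0,11.5],[0,0,0],[0,0,0],[0,0,0],[0,0,0]],"gripper":[0.36,0.36,0.36,0.36,0.36,0.36,0.36,1,1,1]}' | grep -E "width|eef|force"
python3 -m jog '{"angular":[[0,0,0],[0,0,0],[0,0,0],[0,0,0],[0,0,0],[0,0,0],[0,0,0],[0,0,0],[0,0,0],[0,0,0]],"travel":[[0,0,0],[0,0,0],[0,0,-3],[0,0,-15],[0,0,-25],[0,0,-30],[0,0,-40],[0,0,-40],[0,0,0],[0,0,0]],"gripper":[1,1,1,1,1,1,1,1,1,1]}' | grep -E "width|eef|force"
python3 tabs.py
python3 -c "
from S import *
todo([647-29*.031,235.2-29,180],88.2,0)"
```

```text
eef_pos: [0.637, -0.195, 0.0306]
force: [-1.1, 0.7, 2.4]
gripper_width: 0.036
eef_pos: [0.6352, -0.155, 0.1764]
force: [-0.7, -0.4, -2.5]
gripper_width: 0.0364
top c2 px 49 tab top height 61.6 (seated 60) along -8.0..18.0 mid 5.0 across 2.5
top c3 px 42 tab top height 63.0 (seated 60) along -5.3..17.6 mid 6.2 across -1.4
t 74.15 tcp [ 634.7 -155.3  175.2] F [-0.9  0.9 -2.7] w 36.3
 travel in tool axes now [347.7  17.8 -98.1]
 turn [0.001 0.262 0.049]  travel after turn [ 3.617e+02  1.000e-01 -4.800e+00]
```

```bash
python3 -m jog '{"angular":[[0,0.087,0],[0,0.087,0],[0,0.088,0],[0,0,0.049],[0,0,0],[0,0,0],[0,0,0],[0,0,0],[0,0,0],[0,0,0]],"travel":[[0,0,0],[0,0,0],[0,0,0],[0,0,-15],[20,0,0],[40,0,0],[50,0,0],[50,0,0],[50,0,0],[40,0,0]],"gripper":[1,1,1,1,1,1,1,1,1,1]}' | grep -E "width|eef|force"
python3 -m jog '{"angular":[[0,0,0],[0,0,0],[0,0,0],[0,0,0],[0,0,0],[0,0,0],[0,0,0],[0,0,0],[0,0,0],[0,0,0]],"travel":[[45,0,0],[40,0,0],[20,0,0],[6,0,0],[0,0,0],[0,0,0],[0,0,0],[0,0,0],[0,0,0],[0,0,0]],"gripper":[1,1,1,1,1,1,1,1,1,1]}' | grep -E "width|eef|force"
cat > rk.py <<'E'
from S import *
import sys
rc=np.array([572.,237.5,120.]); 
def rock(n):
    p,d=grab(n); C=cloud(n,d)*1000; x,y,Z=C[...,0],C[...,1],C[...,2]
    h=np.radians(88.2); ex=np.array([np.sin(h),-np.cos(h),0]); ey=np.array([np.cos(h),np.sin(h),0])
    L=np.stack([(C-rc)@ex,(C-rc)@ey,Z-120],-1)
    near=(d>0)&(abs(L[...,0])<125)&(abs(L[...,1])<115)
    ln=near&(abs(L[...,2])<5)&(p.min(2)>150)&(abs(L[...,1])<12); 
    if ln.sum()>10: print(n,"line y mean %.1f"%L[ln][:,1].mean(), "slope deg %.1f"%np.degrees(np.polyfit(L[ln][:,0],L[ln][:,1],1)[0]))
    for k,x0 in(("c1",75),("c2",0),("c3",-75)):
        t=(d>0)&(abs(L[...,0]-x0)<30)&(abs(L[...,1])<60)&(L[...,2]>50)&(L[...,2]<75)
        c=(d>0)&(abs(L[...,0]-x0)<30)&(abs(L[...,1])<150)&(L[...,2]>22)&(L[...,2]<36)
        if t.sum()>8 and c.sum()>30: print(n,k,"tab x %.1f y %.1f z %.1f"%(L[t][:,0].mean(),np.percentile(L[t][:,1],[3,97]).mean(),np.percentile(L[t][:,2],90)),"cart",*minrect(L[c]/1000),"z",np.percentile(L[c][:,2],[10,50,90]).round(1))
if __name__=="__main__":
    for n in("scene","top"): rock(n)
E
python3 rk.py; python3 -c "
from S import *
todo([647-29*.031,235.2-29,123],88.2,0)
p,d=grab('scene'); save('carry.png',p[70:290,220:460],3)"
```

```text
eef_pos: [0.642, 0.0983, 0.1904]
force: [1.3, -0.9, -3.0]
gripper_width: 0.0359
eef_pos: [0.6474, 0.2053, 0.1921]
force: [-0.3, -0.7, -3.2]
gripper_width: 0.036
scene line y mean 0.5 slope deg 4.0
t 76.75 tcp [647.4 205.5 192.1] F [ 0.9  1.1 -2.4] w 36.4
 travel in tool axes now [ 0.7 -1.2 69.1]
 turn [-0.001  0.001  0.   ]  travel after turn [ 0.7 -1.3 69.1]
```

View pics/carry.png

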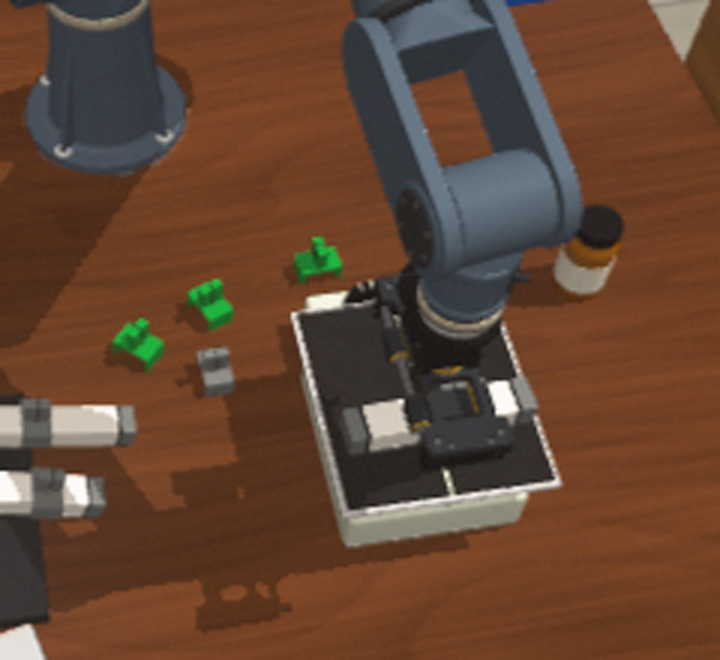

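The cartridge is held level over the platform's far slot (at about (440,415)), with its saddle's silhouette in the shadow. Lowering.

```bash
python3 -m jog '{"angular":[[0,0,0],[0,0,0],[0,0,0],[0,0,0],[0,0,0],[0,0,0],[0,0,0],[0,0,0],[0,0,0],[0,0,0]],"travel":[[0.5,-1,15],[0,0,20],[0,0,15],[0,0,8],[0,0,4],[0,0,3],[0,0,2],[0,0,1],[0,0,0],[0,0,0]],"gripper":[1,1,1,1,1,1,1,1,1,1]}' | grep -E "width|eef|force"
```

```text
eef_pos: [0.6466, 0.206, 0.1246]
force: [-0.7, 0.5, -0.1]
gripper_width: 0.036
```

```bash
python3 -m jog '{"angular":[[0,0,0],[0,0,0],[0,0,0],[0,0,0],[0,0,0],[0,0,0],[0,0,0],[0,0,0],[0,0,0],[0,0,0]],"travel":[[0,0,0.8],[0,0,0],[0,0,0],[0,0,0],[0,0,0],[0,0,-20],[0,0,-50],[-60,0,0],[-60,0,0],[-60,0,0]],"gripper":[1,0.42,0.42,0.42,0.42,0.42,0.42,0.42,0.42,0.42]}' | grep -E "width|eef|force"; python3 rk.py;  python3 -c "
from S import *
t,h,p=grasp('c2'); print(t.round(1)); todo(t,h,p)"; python3 tabs.py
```

```text
eef_pos: [0.6408, 0.0246, 0.1937]
force: [1.0, -0.4, 0.1]
gripper_width: 0.0507
scene line y mean -0.2 slope deg 0.7
scene c1 tab x 73.2 y 4.5 z 61.6 cart [ 73.2 -18.6] [180.2  51.3] -86.6 z [24.9 28.  31.7]
top line y mean 2.6 slope deg -0.2
top c1 tab x 73.6 y 7.6 z 62.1 cart [ 75.4 -12.4] [173.8  50. ] -87.3 z [24.1 28.3 32.9]
[ 562.6 -190.3   29.9]
t 79.4 tcp [641.2  19.7 193.6] F [-0.6  0.  -0.4] w 50.5
 travel in tool axes now [-212.2  -70.6  164.5]
 turn [ 0.006 -0.295  0.042]  travel after turn [-157.9  -61.5  219.8]
scene c2 px 50 tab top height 60.5 (seated 60) along -10.4..14.5 mid 2.1 across 0.2
scene c3 px 43 tab top height 61.8 (seated 60) along -10.2..15.6 mid 2.7 across -1.3
top c2 px 51 tab top height 63.4 (seated 60) along -8.8..15.9 mid 3.6 across 1.5
top c3 px 43 tab top height 63.4 (seated 60) along -4.2..16.0 mid 5.9 across -1.9
```

```bash
python3 -m jog '{"angular":[[0,0,0],[0,0,0],[0,0,0],[0,0,0],[0,0,0.049],[0,-0.149,0],[0,-0.149,0],[0,0,0],[0,0,0],[0,0,0]],"travel":[[-43.5,-17.5,0],[-43.5,-17.5,0],[-43.5,-17.5,0],[-43.5,-17.5,39],[0,0,0],[0,0,0],[0,0,0],[0,0,0],[0,0,0],[0,0,0]],"gripper":[0.36,0.36,0.36,0.36,0.36,0.36,0.36,0.36,0.36,0.36]}' | grep -E "width|eef|force"; python3 -c "
from S import *
t,h,p=grasp('c2'); todo(t,h,p)"
```

```text
eef_pos: [0.5658, -0.1463, 0.155]
force: [0.7, 0.8, 0.4]
gripper_width: 0.0557
t 80.75 tcp [ 565.8 -146.3  155. ] F [0.7 0.8 0.4] w 55.7
 travel in tool axes now [ -5.4   0.4 132.5]
 turn [-0.    -0.    -0.001]  travel after turn [ -5.3   0.3 132.5]
```

```bash
python3 -m jog '{"angular":[[0,0,0],[0,0,0],[0,0,0],[0,0,0],[0,0,0],[0,0,0],[0,0,0],[0,0,0],[0,0,0],[0,0,0]],"travel":[[-5.4,0,10],[0,0,30],[0,0,40],[0,0,30],[0,0,15],[0,0,7.5],[0,0,0],[0,0,0],[0,0,0],[0,0,0]],"gripper":[0.36,0.36,0.36,0.36,0.36,0.36,0.36,1,1,1]}' | grep -E "width|eef|force"
python3 -m jog '{"angular":[[0,0,0],[0,0,0],[0,0,0],[0,0,0],[0,0,0],[0,0,0],[0,0,0],[0,0,0],[0,0,0],[0,0,0]],"travel":[[0,0,0],[0,0,0],[0,0,-3],[0,0,-15],[0,0,-25],[0,0,-30],[0,0,-40],[0,0,-50],[0,0,0],[0,0,0]],"gripper":[1,1,1,1,1,1,1,1,1,1]}' | grep -E "width|eef|force"
python3 -m jog '{"angular":[[0,0.1,0],[0,0.1,0],[0,0.0985,0],[0,0,-0.049],[0,0,0],[0,0,0],[0,0,0],[0,0,0],[0,0,0],[0,0,0]],"travel":[[0,0,0],[0,0,0],[0,0,0],[0,0,-10],[20,0,0],[40,0,0],[50,0,0],[50,0,0],[50,0,0],[40,0,0]],"gripper":[1,1,1,1,1,1,1,1,1,1]}' | grep -E "width|eef|force"
python3 -c "
from S import *
todo([572-33*.031,237.5-33,180],88.2,0)"; python3 rk.py
```

```text
eef_pos: [0.562, -0.1895, 0.0303]
force: [-0.3, 0.0, 1.5]
gripper_width: 0.0359
eef_pos: [0.5649, -0.1415, 0.185]
force: [0.1, 0.9, -3.5]
gripper_width: 0.0357
eef_pos: [0.5713, 0.1113, 0.1935]
force: [0.3, -0.3, -2.6]
gripper_width: 0.0358
t 84.5 tcp [571.3 111.3 193.5] F [ 0.3 -0.3 -2.6] w 35.8
 travel in tool axes now [93.1 -3.  13.5]
 turn [-0.005  0.     0.002]  travel after turn [93.1 -3.3 13.5]
scene line y mean -0.5 slope deg 0.1
scene c1 tab x 73.6 y 4.3 z 62.2 cart [ 72.3 -18.1] [181.1  51.5] 88.9 z [24.6 27.8 31.7]
top c1 tab x 73.1 y 11.5 z 62.8 cart [72.9 41. ] [66.  49.7] -88.0 z [23.8 28.2 33.3]
```

```bash
python3 -m jog '{"angular":[[0,0,0],[0,0,0],[0,0,0],[0,0,0],[0,0,0],[0,0,0],[0,0,0],[0,0,0],[0,0,0],[0,0,0]],"travel":[[35,-3,0],[35,0,0],[17,0,0],[6,0,12],[0,0,20],[0,0,15],[0,0,12],[0,0,6],[0,0,3],[0,0,0]],"gripper":[1,1,1,1,1,1,1,1,1,1]}' | grep -E "width|eef|force"
python3 -c "
from S import *
todo([572-33*.031,237.5-33,123.5],88.2,0)"
```

```text
eef_pos: [0.5736, 0.2009, 0.1274]
force: [-0.2, -0.7, -2.8]
gripper_width: 0.0358
t 85.85 tcp [573.6 200.9 127.4] F [-0.2 -0.7 -2.8] w 35.8
 travel in tool axes now [ 3.5 -2.7  3.9]
 turn [-0.  0.  0.]  travel after turn [ 3.5 -2.7  3.9]
```

```bash
python3 -m jog '{"angular":[[0,0,0],[0,0,0],[0,0,0],[0,0,0],[0,0,0],[0,0,0],[0,0,0],[0,0,0],[0,0,0],[0,0,0]],"travel":[[2,-1.5,0],[1.5,0,0],[0,0,2],[0,0,1.5],[0,0,0],[0,0,0],[0,0,0],[0,0,0],[0,0,-25],[0,0,-45]],"gripper":[1,1,1,1,0.42,0.42,0.42,0.42,0.42,0.42]}' | grep -E "width|eef|force"
python3 -m jog '{"angular":[[0,0,0],[0,0,0],[0,0,0],[0,0,0],[0,0,0],[0,0,0],[0,0,0],[0,0,0],[0,0,0.049],[0,-0.0875,0]],"travel":[[-50,0,0],[-50,0,0],[-50,-17,0],[-50,-17,0],[-50,-17,0],[-40,-17,0],[-40,-17,0],[0,0,0],[0,0,0],[0,0,0]],"gripper":[0.36,0.36,0.36,0.36,0.36,0.36,0.36,0.36,0.36,0.36]}' | grep -E "width|eef|force"
python3 rk.py;  python3 -c "
from S import *
t,h,p=grasp('c3'); print(t.round(1)); todo(t,h,p)"; python3 tabs.py
```

```text
eef_pos: [0.5705, 0.2043, 0.1926]
force: [1.1, 0.0, -0.2]
gripper_width: 0.0501
eef_pos: [0.4775, -0.1233, 0.1942]
force: [0.1, 0.6, -0.3]
gripper_width: 0.0558
scene line y mean -0.8 slope deg 0.1
scene c1 tab x 73.6 y 4.8 z 62.3 cart [ 73.4 -18.5] [180.1  50.3] -88.7 z [24.6 27.6 31.7]
scene c2 tab x 0.6 y 8.7 z 61.6 cart [ -2.  -32.8] [179.3  51.5] 88.8 z [24.2 27.7 31.7]
top line y mean 2.4 slope deg -0.1
top c1 tab x 73.5 y 7.4 z 63.6 cart [ 76.4 -15.4] [179.3  50.4] -84.5 z [23.9 27.8 32.5]
top c2 tab x -0.2 y 12.4 z 63.6 cart [  2.4 -29.6] [179.6  50.5] -87.6 z [24.  28.2 32.8]
[ 478.8 -187.6   26.7]
t 88.45 tcp [ 476.8 -120.5  193.9] F [-1.   0.2 -0.5] w 55.5
 travel in tool axes now [-52.    7.5 172.3]
 turn [-0.001 -0.087  0.003]  travel after turn [-36.7   7.4 176.2]
scene c3 px 45 tab top height 61.9 (seated 60) along -9.8..15.3 mid 2.7 across -2.5
```

The saddles slid forward along the cartridges during the brisk lift (about 13 mm on the middle one, 4 mm on the far one). I'll carry the last one gently, then slide those two markers back.

```bash
python3 -m jog '{"angular":[[0,-0.087,0],[0,0,0],[0,0,0],[0,0,0],[0,0,0],[0,0,0],[0,0,0],[0,0,0],[0,0,0],[0,0,0]],"travel":[[0,0,0],[-37.7,7.4,30],[0,0,45],[0,0,45],[0,0,35],[0,0,14],[0,0,7],[0,0,0],[0,0,0],[0,0,0]],"gripper":[0.36,0.36,0.36,0.36,0.36,0.36,0.36,1,1,1]}' | grep -E "width|eef|force"
python3 -m jog '{"angular":[[0,0,0],[0,0,0],[0,0,0],[0,0,0],[0,0.03,0],[0,0.045,0],[0,0.045,0],[0,0.045,0],[0,0.01,0],[0,0,0]],"travel":[[0,0,0],[0,0,0],[0,0,-4],[0,0,-8],[0,0,-12],[0,0,-14],[0,0,-16],[0,0,-16],[0,0,-16],[0,0,-16]],"gripper":[1,1,1,1,1,1,1,1,1,1]}' | grep -E "width|eef|force"
python3 -m jog '{"angular":[[0,0,0],[0,0,0],[0,0,-0.025],[0,0,-0.024],[0,0,0],[0,0,0],[0,0,0],[0,0,0],[0,0,0],[0,0,0]],"travel":[[0,0,-16],[0,0,-16],[0,0,-14],[5,0,-12],[12,0,-9],[18,0,-5],[24,0,0],[27,0,0],[27,0,0],[27,0,0]],"gripper":[1,1,1,1,1,1,1,1,1,1]}' | grep -E "width|eef|force"
python3 -c "
from S import *
todo([497-29*.031,239.8-29,188],88.2,0)"
```

```text
eef_pos: [0.4786, -0.1906, 0.0281]
force: [-1.0, 0.5, 1.9]
gripper_width: 0.0359
eef_pos: [0.4793, -0.1821, 0.1292]
force: [0.7, -0.3, -3.0]
gripper_width: 0.0362
eef_pos: [0.4831, -0.0397, 0.2003]
force: [0.0, -0.0, -2.6]
gripper_width: 0.0359
t 92.3 tcp [483.1 -39.7 200.3] F [ 0.  -0.  -2.6] w 35.9
 travel in tool axes now [250.8   5.4  12.5]
 turn [-0.002 -0.001  0.001]  travel after turn [250.8   5.1  12.3]
```

```bash
python3 -m jog '{"angular":[[0,0,0],[0,0,0],[0,0,0],[0,0,0],[0,0,0],[0,0,0],[0,0,0],[0,0,0],[0,0,0],[0,0,0]],"travel":[[27,0.5,0],[27,0.5,0],[27,0.5,0],[27,0.5,0],[27,0.5,0],[27,0.5,0],[27,0.5,0],[23,0.5,0],[17,0.5,0],[12,0.5,0]],"gripper":[1,1,1,1,1,1,1,1,1,1]}' | grep -E "eef"
python3 -m jog '{"angular":[[0,0,0],[0,0,0],[0,0,0],[0,0,0],[0,0,0],[0,0,0],[0,0,0],[0,0,0],[0,0,0],[0,0,0]],"travel":[[6,0,0],[3,0,4],[0,0,8],[0,0,12],[0,0,14],[0,0,14],[0,0,11],[0,0,7],[0,0,3],[0,0,0]],"gripper":[1,1,1,1,1,1,1,1,1,1]}' | grep -E "eef|force"
python3 rk.py; python3 -c "
from S import *
todo([497-29*.031,239.8-29,123.5],88.2,0)"
```

```text
eef_pos: [0.4957, 0.1999, 0.2004]
eef_pos: [0.4968, 0.2077, 0.1276]
force: [0.1, -0.1, -3.6]
scene line y mean 0.4 slope deg 2.1
scene c1 tab x 73.8 y 4.3 z 61.9 cart [ 73.7 -19. ] [181.2  51.4] -88.6 z [24.5 27.8 31.8]
scene c2 tab x 1.2 y 9.5 z 61.7 cart [  1.4 -32.9] [181.3  45. ] 89.6 z [24.4 27.7 31.7]
top line y mean 1.3 slope deg -14.4
top c1 tab x 73.3 y 7.4 z 63.1 cart [ 75.7 -15.2] [179.   49.7] -85.3 z [24.1 28.1 32.3]
t 94.9 tcp [497.  207.8 128. ] F [ 0.2  0.7 -3.3] w 36.2
 travel in tool axes now [ 2.9 -1.   4.5]
 turn [ 0. -0.  0.]  travel after turn [ 2.9 -1.   4.5]
```

```bash
python3 -m jog '{"angular":[[0,0,0],[0,0,0],[0,0,0],[0,0,0],[0,0,0],[0,0,0],[0,0,0],[0,0,0],[0,0,0],[0,0,0]],"travel":[[0,0,2],[0,0,1.5],[0,0,1],[0,0,0],[0,0,0],[0,0,0],[0,0,0],[0,0,-15],[0,0,-35],[0,0,-35]],"gripper":[1,1,1,0.42,0.42,0.42,0.42,0.42,0.42,0.42]}' | grep -E "width|eef|force"
python3 -m jog '{"angular":[[0,0,0],[0,0,0],[0,0,0],[0,0,0],[0,0,0],[0,0,0],[0,0,0],[0,0,0],[0,0,0],[0,0,0]],"travel":[[-50,0,0],[-50,0,0],[-50,0,0],[0,0,0],[0,0,0],[0,0,0],[0,0,0],[0,0,0],[0,0,0],[0,0,0]],"gripper":[0.5,0.5,0.5,0.5,0.5,0.5,0.5,0.5,0.5,0.5]}' | grep -E "eef"
cat >> rk.py <<'E'
    h=np.radians(88.2); ex=np.array([np.sin(h),-np.cos(h),0]); ey=np.array([np.cos(h),np.sin(h),0])
    for n in("scene","top"):
        p,d=grab(n); C=cloud(n,d)*1000; L=np.stack([(C-rc)@ex,(C-rc)@ey,C[...,2]-120],-1); a,b,z=L[...,0],L[...,1],L[...,2]
        ln=(d>0)&(abs(z)<4)&(p.min(2)>150)&(abs(b)<12)&(abs(a)<120); y0=b[ln].mean()
        for k,x0,w in(("c1",75,71.3),("c2",0,62.8),("c3",-75,109.3)):
            c=(d>0)&(abs(a-x0)<15)&(abs(b)<140)&(abs(z-28)<4); t=(d>0)&(abs(a-x0)<25)&(abs(b)<60)&(z>54)&(z<72)
            if c.sum()<30 or t.sum()<6: continue
            e=np.percentile(b[c],[.7,99.3])+[-.9,.9]; m=np.percentile(b[t],[2,98]).mean()
            xs=[]
            for lo,hi in((-70,-35),(35,60)):
                s=(d>0)&(abs(a-x0)<30)&(b>lo)&(b<hi)&(abs(z-28)<4); xs.append(np.percentile(a[s],[3,97]).mean() if s.sum()>20 else np.nan)
            print(n,k,"len %.1f"%np.ptp(e),"tab-line %.1f"%(m-y0),"balance-line %.1f"%(e[1]-w-y0),"tab-balance %.1f"%(m-e[1]+w),"x at ends",np.round(xs,1),"skew deg %.1f"%np.degrees((xs[1]-xs[0])/100))
E
python3 rk.py | grep len; python3 -c "
from h import *
todo()
p,d=grab('scene');save('plat.png',p[100:270,290:430],4)"
```

```text
eef_pos: [0.4967, 0.2077, 0.2098]
force: [0.7, 0.1, -0.4]
gripper_width: 0.0505
eef_pos: [0.492, 0.0579, 0.2081]
scene c1 len 179.4 tab-line 5.2 balance-line -0.2 tab-balance 5.4 x at ends [76.8 72.3] skew deg -2.6
scene c2 len 178.7 tab-line 9.9 balance-line -6.3 tab-balance 16.2 x at ends [ 0.8 -0.2] skew deg -0.6
scene c3 len 178.8 tab-line -0.4 balance-line -2.4 tab-balance 2.0 x at ends [-73.3 -76.7] skew deg -1.9
top c1 len 179.8 tab-line 4.3 balance-line 0.1 tab-balance 4.2 x at ends [77.7 74.7] skew deg -1.7
top c2 len 127.9 tab-line 8.9 balance-line -7.0 tab-balance 15.9 x at ends [2.3 2.1] skew deg -0.1
top c3 len 164.7 tab-line -1.0 balance-line -1.8 tab-balance 0.8 x at ends [-71.4 -74.5] skew deg -1.8
t 97.6 tcp [492.1  57.7 208.1] F [-0.2 -0.4  0.1] w 43.6
```

View pics/plat.png

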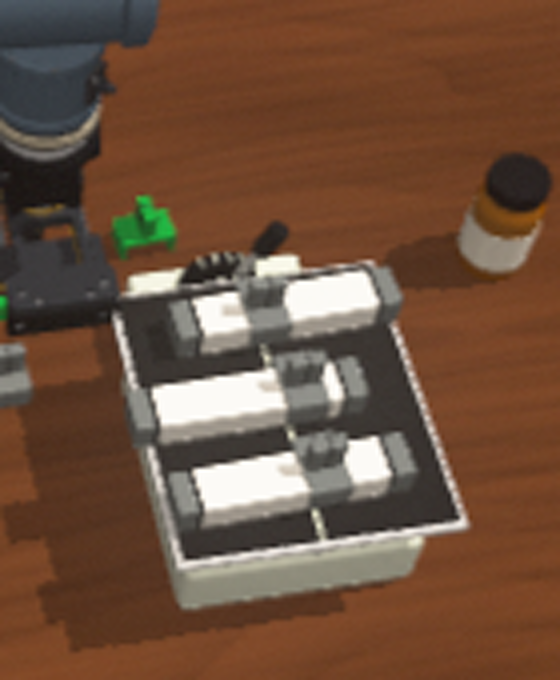

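Near cartridge is on target. The middle marker has to go back 16 mm and its cartridge forward 6.5 mm; the far marker goes back about 5 mm. I'll take the middle marker first.

```bash
python3 -m jog '{"angular":[[0,0,0],[0,0,0],[0,0,0],[0,0,0],[0,0,0],[0,0,0],[0,0,0],[0,0,0],[0,0,0],[0,0,0]],"travel":[[48.2,18.7,0],[48.2,18.7,0],[48.2,18.7,0],[48.2,18.7,0],[0,0,0],[0,0,20],[0,0,15],[0,0,0],[0,0,0],[0,0,0]],"gripper":[0.5,0.5,0.5,0.5,0.5,0.5,0.5,0.5,0.5,0.5]}' | grep -E "eef|force"
python3 -c "
from h import *
todo([572.8,248,156.5],88.2)"
```

```text
eef_pos: [0.5733, 0.248, 0.1739]
force: [0.5, -0.4, 0.0]
t 98.9 tcp [573.3 248.  173.9] F [ 0.5 -0.4  0. ] w 43.4
 travel in tool axes now [-0.  -0.5 17.4]
 turn [ 0.001 -0.    -0.   ]  travel after turn [-0.  -0.5 17.4]
```

```bash
python3 -m jog '{"angular":[[0,0,0],[0,0,0],[0,0,0],[0,0,0],[0,0,0],[0,0,0],[0,0,0],[0,0,0],[0,0,0],[0,0,0]],"travel":[[0,0,10],[0,0,5],[0,0,2.5],[0,0,0],[0,0,0],[0,0,0],[0,0,0],[0,0,0],[0,0,0],[0,0,0]],"gripper":[0.5,0.5,0.5,0.5,1,1,1,1,1,1]}' | grep -E "eef|force|width"
python3 -m jog '{"angular":[[0,0,0],[0,0,0],[0,0,0],[0,0,0],[0,0,0],[0,0,0],[0,0,0],[0,0,0],[0,0,0],[0,0,0]],"travel":[[0,0,-1],[-3,0,0],[-3,0,0],[-3,0,0],[-3,0,0],[-3,0,0],[-1,0,0],[0,0,1],[0,0,0],[0,0,0]],"gripper":[1,1,1,1,1,1,1,1,1,1]}' | grep -E "eef|force|width"
python3 -m jog '{"angular":[[0,0,0],[0,0,0],[0,0,0],[0,0,0],[0,0,0],[0,0,0],[0,0,0],[0,0,0],[0,0,0],[0,0,0]],"travel":[[0,0,0],[0,0,0],[0,0,0],[0,0,0],[0,0,-15],[0,0,-35],[7,36.5,0],[7,36.5,0],[0,0,0],[0,0,0]],"gripper":[0.8,0.6,0.5,0.5,0.5,0.5,0.5,0.5,0.5,0.5]}' | grep -E "eef|force"
python3 -c "
from h import *
todo([645.7,241.2,156.5],88.2)"; python3 rk.py | grep len
```

```text
eef_pos: [0.5728, 0.2482, 0.1556]
force: [-0.1, 1.2, 0.4]
gripper_width: 0.0118
eef_pos: [0.5724, 0.2322, 0.1557]
force: [0.3, -0.8, 0.3]
gripper_width: 0.0119
eef_pos: [0.6448, 0.2438, 0.2057]
force: [-0.2, 0.5, 1.0]
t 102.65 tcp [644.8 243.8 205.7] F [-0.2  0.5  1. ] w 43.3
 travel in tool axes now [-2.6  1.  49.2]
 turn [-0.002  0.     0.   ]  travel after turn [-2.6  0.9 49.2]
scene c1 len 121.4 tab-line 0.8 balance-line -56.7 tab-balance 57.5 x at ends [76.9  nan] skew deg nan
scene c2 len 178.8 tab-line -6.2 balance-line -5.1 tab-balance -1.1 x at ends [ 2. nan] skew deg nan
scene c3 len 85.1 tab-line -0.5 balance-line -95.3 tab-balance 94.8 x at ends [-73.6   nan] skew deg nan
top c2 len 117.9 tab-line -12.9 balance-line -66.3 tab-balance 53.4 x at ends [2.8 nan] skew deg nan
```

```bash
python3 -m jog '{"angular":[[0,0,0],[0,0,0],[0,0,0],[0,0,0],[0,0,0],[0,0,0],[0,0,0],[0,0,0],[0,0,0],[0,0,0]],"travel":[[-2.6,1,20],[0,0,20],[0,0,6],[0,0,3],[0,0,0],[0,0,0],[0,0,0],[0,0,0],[0,0,0],[0,0,0]],"gripper":[0.5,0.5,0.5,0.5,0.5,1,1,1,1,1]}' | grep -E "eef|force|width"
python3 -m jog '{"angular":[[0,0,0],[0,0,0],[0,0,0],[0,0,0],[0,0,0],[0,0,0],[0,0,0],[0,0,0],[0,0,0],[0,0,0]],"travel":[[0,0,-1],[-2,0,0],[-2,0,0],[-0.8,0,1],[0,0,0],[0,0,0],[0,0,0],[0,0,0],[0,0,-15],[0,0,-35]],"gripper":[1,1,1,1,1,0.8,0.6,0.5,0.5,0.5]}' | grep -E "eef|force|width"
python3 -c "
from h import *
todo([569,82,207],88.2)"
```

```text
eef_pos: [0.6465, 0.2413, 0.1566]
force: [-1.5, -0.4, 1.1]
gripper_width: 0.0118
eef_pos: [0.6453, 0.2362, 0.2059]
force: [0.8, 0.4, 0.1]
gripper_width: 0.0424
t 105.35 tcp [645.3 236.2 205.9] F [0.8 0.4 0.1] w 42.4
 travel in tool axes now [-156.5  -71.5   -0.6]
 turn [-0.005  0.001  0.   ]  travel after turn [-156.6  -71.5   -1.1]
```

```bash
python3 -m jog '{"angular":[[0,0,0],[0,0,0],[0,0,0],[0,0,0],[0,0,0],[0,0,0],[0,0,0],[0,0,0],[0,0,0],[0,0,0]],"travel":[[-40,-17.9,0],[-40,-17.9,0],[-40,-17.9,0],[-37,-17.9,0],[0,0,25],[0,0,35],[0,0,18],[0,0,0],[0,0,0],[0,0,0]],"gripper":[1,1,1,1,1,1,1,1,1,1]}' | grep -E "eef|force|width"
python3 rk.py | grep len
```

```text
eef_pos: [0.571, 0.0818, 0.1299]
force: [0.2, 0.2, -0.6]
gripper_width: 0.0006
scene c1 len 178.8 tab-line 0.5 balance-line 0.7 tab-balance -0.2 x at ends [77.  73.1] skew deg -2.3
scene c2 len 165.8 tab-line -6.0 balance-line -4.5 tab-balance -1.5 x at ends [1.8 0.7] skew deg -0.7
scene c3 len 178.5 tab-line 0.0 balance-line -2.2 tab-balance 2.2 x at ends [-73.4 -76.6] skew deg -1.9
top c1 len 121.4 tab-line -0.6 balance-line 0.9 tab-balance -1.5 x at ends [78.7 74.7] skew deg -2.3
top c2 len 96.8 tab-line -6.4 balance-line -5.1 tab-balance -1.3 x at ends [nan  2.] skew deg nan
top c3 len 126.2 tab-line -0.5 balance-line -0.5 tab-balance 0.0 x at ends [  nan -72.2] skew deg nan
```

```bash
python3 -m jog '{"angular":[[0,0,0],[0,0,0],[0,0,0],[0,0,0],[0,0,0],[0,0,0],[0,0,0],[0,0,0],[0,0,0],[0,0,0]],"travel":[[10,0,0],[8,0,0],[4,0,0],[2,0,0],[1.5,0,0],[1.5,0,0],[1.5,0,0],[1.5,0,0],[-4,0,0],[0,0,0]],"gripper":[1,1,1,1,1,1,1,1,1,1]}' | grep -E "eef|force"
python3 rk.py | grep "len"| grep c2
```

```text
eef_pos: [0.5708, 0.1076, 0.1286]
force: [0.5, 0.4, -0.4]
scene c2 len 178.5 tab-line 0.8 balance-line 2.3 tab-balance -1.5 x at ends [2.6 0.8] skew deg -1.0
top c2 len 73.5 tab-line -0.6 balance-line 1.6 tab-balance -2.2 x at ends [nan 2.4] skew deg nan
```

All three markers now sit on the axis line within about 1 mm and within 2 mm of their balance points. Next is the lever: turn the tool so its body clears the platform, then push from the +y side.

```bash
python3 -m jog '{"angular":[[0,0,0],[0,0,0],[0,0,0],[0,0,0],[0,0,0],[0,0,0],[0,0,0],[0,0,0],[0,0,0],[0,0,0]],"travel":[[-8,0,-10],[0,0,-42],[0,0,-45],[0,0,0],[0,0,0],[0,0,0],[0,0,0],[0,0,0],[0,0,0],[0,0,0]],"gripper":[1,1,1,1,1,1,1,1,1,1]}' | grep -E "eef|force"
python3 -c "
from S import *
todo([412,325,220],-1.8); print(np.round(readout.observe()['q'],2))
for n in('scene','top'):
    p,d=grab(n); C=cloud(n,d)*1000
    for l in('lever_tip','lever_hinge'):
        for r in viewer.tip_of(l,n)[:1]:
            u,v=np.round(r['location']).astype(int); print(n,l,u,v,round(r['score'],2),C[v,u].round(1))
    x,y,Z=C[...,0],C[...,1],C[...,2]; m=(d>0)&(x>390)&(x<437)&(y>190)&(y<320)&(Z>92)&(Z<145)&(p.max(2)<90)
    if m.sum()>5: print(n,m.sum(),C[m].mean(0).round(1),C[m].min(0).round(1),C[m].max(0).round(1))"; python3 rk.py | grep len
```

```text
eef_pos: [0.5706, 0.0998, 0.2254]
force: [0.3, -0.4, 0.6]
t 109.5 tcp [570.6  99.8 225.4] F [ 0.3 -0.4  0.6] w 0.6
 travel in tool axes now [ 220.2 -165.5    5.6]
 turn [-1.000e-03  1.000e-03  1.571e+00]  travel after turn [-165.6 -220.1    5.4]
[-0.02  0.46  1.55  0.    1.13  0.01]
scene lever_tip 356 160 0.38 [416.  270.  119.8]
scene lever_hinge 344 175 0.87 [487.4 205.8 149.4]
scene 47 [414.7 273.  121.8] [404.5 260.7 105.8] [422.2 286.9 133.3]
top lever_tip 184 255 0.58 [412.3 296.4  50.7]
top lever_hinge 198 252 0.92 [342.8 133.6 761.3]
top 37 [412.6 279.8 127.9] [406.2 270.8 109.6] [419.  291.5 136.2]
scene c1 len 179.7 tab-line 0.7 balance-line 1.0 tab-balance -0.3 x at ends [76.1 72.8] skew deg -1.9
scene c2 len 178.6 tab-line 0.2 balance-line 0.8 tab-balance -0.6 x at ends [2.4 0.3] skew deg -1.2
scene c3 len 164.7 tab-line -0.1 balance-line -1.8 tab-balance 1.7 x at ends [-73.6 -76.5] skew deg -1.7
top c1 len 137.8 tab-line 0.9 balance-line 1.5 tab-balance -0.6 x at ends [ nan 74.9] skew deg nan
top c2 len 64.1 tab-line 3.4 balance-line 1.5 tab-balance 1.8 x at ends [nan 2.2] skew deg nan
top c3 len 113.9 tab-line 1.2 balance-line -0.2 tab-balance 1.4 x at ends [  nan -75.1] skew deg nan
```

```bash
python3 -m jog '{"angular":[[0,0,-0.1746],[0,0,-0.1746],[0,0,-0.1746],[0,0,-0.1746],[0,0,-0.1746],[0,0,-0.1746],[0,0,-0.1746],[0,0,-0.1746],[0,0,-0.1746],[0,0,0]],"travel":[[0,0,0],[0,0,0],[0,0,0],[0,0,0],[0,0,0],[0,0,0],[0,0,0],[0,0,0],[0,0,0],[0,0,0]],"gripper":[1,1,1,1,1,1,1,1,1,1]}' | grep -E "eef"
python3 -m jog '{"angular":[[0,0,0],[0,0,0],[0,0,0],[0,0,0],[0,0,0],[0,0,0],[0,0,0],[0,0,0],[0,0,0],[0,0,0]],"travel":[[23.5,31.4,0],[23.5,31.4,0],[23.5,31.4,0],[23.5,31.4,0],[23.5,31.4,0],[23.5,31.4,0],[23.5,31.4,0],[0,0,0],[0,0,0],[0,0,0]],"gripper":[1,1,1,1,1,1,1,1,1,1]}' | grep -E "eef"
python3 -c "
from S import *
todo([412,325,112],178.2); print(np.round(readout.observe()['q'],2))"
```

```text
eef_pos: [0.5706, 0.0998, 0.2255]
eef_pos: [0.4137, 0.3237, 0.2257]
t 112.5 tcp [413.7 323.7 225.7] F [ 1.  -0.5  0.6] w 0.4
 travel in tool axes now [  1.7   1.2 113.7]
 turn [-0.    -0.001 -0.001]  travel after turn [  1.7   1.2 113.7]
[ 0.45  0.39  1.68  0.    1.07 -1.09]
```

```bash
python3 -m jog '{"angular":[[0,0,0],[0,0,0],[0,0,0],[0,0,0],[0,0,0],[0,0,0],[0,0,0],[0,0,0],[0,0,0],[0,0,0]],"travel":[[1.7,1,38],[0,0,38],[0,0,28],[0,0,9.5],[0,-8,0],[0,-8,0],[0,-7,0],[0,-6,0],[0,-5,0],[0,-5,0]],"gripper":[1,1,1,1,1,1,1,1,1,1]}' | grep -E "eef|force"
python3 -m jog '{"angular":[[0,0,0],[0,0,0],[0,0,0],[0,0,0],[0,0,0],[0,0,0],[0,0,0],[0,0,0],[0,0,0],[0,0,0]],"travel":[[0,-5,0],[0,-5,0],[0,-4,0],[0,-4,0],[0,-3,0],[0,-2,0],[0,0,0],[0,0,0],[0,0,0],[0,0,0]],"gripper":[1,1,1,1,1,1,1,1,1,1]}' | grep -E "eef|force"
cat > lev.py <<'E'
from S import *
todo()
H=np.array([412,242.5,50.]); h=np.radians(88.2); ey=np.array([np.cos(h),np.sin(h),0])
for n in('scene','top'):
    p,d=grab(n); C=cloud(n,d)*1000; x,y,Z=C[...,0],C[...,1],C[...,2]
    L=C-H; a=L@ey; r=np.hypot(a,L[...,2])
    m=(d>0)&(abs(x-413)<12)&(r>60)&(r<100)&(y<247 if n=='x' else y<400)&(p.max(2)<90)
    if m.sum()>3:
        ang=np.degrees(np.arctan2(a[m],L[...,2][m])); print(n,m.sum(),"lean deg pct",np.percentile(ang,[5,50,95]).round(1),"lever angle ~%.1f"%(30-np.median(ang)),C[m].mean(0).round(1))
E
python3 lev.py; python3 -c "
from h import *
p,d=grab('scene');q,d=grab('top'); save('lev.png',np.hstack([p[120:200,310:400],q[215:295,150:240]]),4.4)"
```

```text
eef_pos: [0.4105, 0.2867, 0.1127]
force: [0.6, 2.5, 2.6]
eef_pos: [0.4091, 0.2635, 0.1121]
force: [-0.8, 0.7, 0.6]
t 115.0 tcp [409.1 263.5 112.1] F [-0.8  0.7  0.6] w 0.6
scene 88 lean deg pct [-7.2  4.2 18.8] lever angle ~25.8 [416.6 248.6 128.7]
top 39 lean deg pct [-125.7 -122.9 -114.8] lever angle ~152.9 [413.7 163.7   0.8]
```

View pics/lev.png

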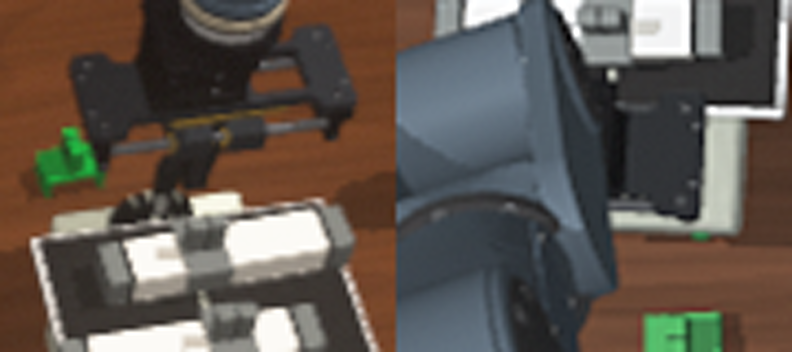

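```bash
python3 -m jog '{"angular":[[0,0,0],[0,0,0],[0,0,0],[0,0,0],[0,0,0],[0,0,0],[0,0,0],[0,0,0],[0,0,0],[0,0,0]],"travel":[[0,10,0],[0,30,0],[0,50,0],[0,60,0],[0,50,0],[0,0,0],[0,0,0],[0,0,0],[0,0,0],[0,0,0]],"gripper":[1,1,1,1,1,1,1,1,1,1]}' | grep -E "eef|force"
python3 lev.py; python3 -c "
from h import *
p,d=grab('scene');q,d=grab('top'); save('lev2.png',np.hstack([p[140:190,315:380],q[230:280,165:230]]),6)"
```

```text
eef_pos: [0.4156, 0.4627, 0.1124]
force: [0.4, -0.3, 0.3]
t 116.45 tcp [415.6 462.7 112.4] F [ 0.4 -0.3  0.3] w 0.8
scene 46 lean deg pct [-7.4 -2.5  3.9] lever angle ~32.5 [414.6 239.5 130.2]
top 87 lean deg pct [-125.6   -5.5    5.1] lever angle ~35.5 [412.9 206.2  69.6]
```

View pics/lev2.png

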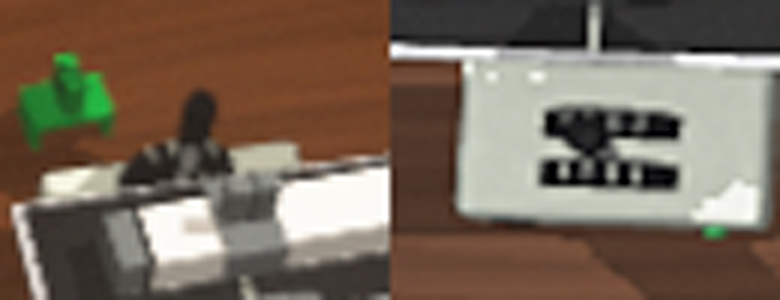

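```bash
cat > lev3.py <<'E'
from S import *
H=np.array([412,242.5,50.]); h=np.radians(88.2); ey=np.array([np.cos(h),np.sin(h),0]); ez=np.array([0,0,1.]); ex=np.array([ey[1],-ey[0],0])
def P(n,ang,r,dx=0): l=np.radians(30-ang); return proj(n,(H+r*(np.sin(l)*ey+np.cos(l)*ez)+dx*ex)/1000)
for n,(u0,v0) in(("top",(165,230)),("scene",(315,140))):
    p,d=grab(n); g=p[v0:v0+50,u0:u0+65]
    print(n,"ticks pred",[P(n,a,34,-9).round(1).tolist() for a in(0,20,40,60)])
    for a in(25,30,35,40,45): print("  ang",a,"grip mid",P(n,a,74).round(1),"top end",P(n,a,90).round(1))
    dk=((p.max(2)<60)).astype(np.uint8); 
    if n=="scene":
        C=cloud(n,d)*1000; m=(d>0)&(abs(C[...,0]-413)<14)&(C[...,2]>95)&(C[...,2]<150)&(abs(C[...,1]-242)<60); v,u=np.nonzero(m); print("  blob",u.mean().round(1),v.mean().round(1),"cols by row",[(r,round(u[v==r].mean(),1)) for r in sorted(set(v))])
    else:
        C=cloud(n,d)*1000; m=(d>0)&(abs(C[...,0]-413)<14)&(C[...,2]>100)&(C[...,2]<150)&(abs(C[...,1]-242)<60); v,u=np.nonzero(m); print("  blob",u.mean().round(1),v.mean().round(1),len(u))
        for r in(254,258,259,260): print("  row",r,p[r,188:214].mean(-1).astype(int).tolist())
E
python3 lev3.py
```

```text
top ticks pred [[194.7, 257.0], [198.3, 257.0], [202.5, 257.1], [206.6, 257.4]]
  ang 25 grip mid [195.9 252.3] top end [194.4 251.7]
  ang 30 grip mid [198.2 252.4] top end [197.2 251.7]
  ang 35 grip mid [200.5 252.5] top end [200.1 251.8]
  ang 40 grip mid [202.9 252.6] top end [203. 252.]
  ang 45 grip mid [205.2 252.7] top end [205.9 252.1]
  blob 197.6 251.9 46
  row 254 [192, 194, 197, 201, 208, 201, 150, 62, 18, 31, 29, 17, 32, 78, 142, 192, 208, 205, 197, 190, 190, 189, 189, 189, 187, 192]
  row 258 [205, 170, 75, 6, 8, 146, 147, 8, 50, 104, 93, 23, 21, 140, 137, 17, 14, 118, 119, 9, 17, 14, 11, 16, 47, 156]
  row 259 [206, 162, 46, 7, 10, 105, 104, 13, 51, 79, 63, 24, 22, 140, 141, 20, 18, 145, 146, 14, 21, 25, 21, 9, 29, 156]
  row 260 [203, 159, 60, 19, 0, 24, 23, 0, 10, 24, 15, 5, 2, 66, 67, 3, 1, 84, 86, 5, 13, 14, 12, 5, 58, 162]
scene ticks pred [[350.3, 165.1], [347.2, 164.8], [343.7, 165.3], [340.4, 166.4]]
  ang 25 grip mid [349.6 159.3] top end [350.7 156.2]
  ang 30 grip mid [347.7 159.5] top end [348.3 156.4]
  ang 35 grip mid [345.7 159.8] top end [345.9 156.8]
  ang 40 grip mid [343.8 160.3] top end [343.6 157.3]
  ang 45 grip mid [341.9 160.8] top end [341.2 158. ]
  blob 347.0 159.4 cols by row [(np.int64(155), np.float64(347.5)), (np.int64(156), np.float64(347.5)), (np.int64(157), np.float64(347.5)), (np.int64(158), np.float64(347.5)), (np.int64(159), np.float64(347.5)), (np.int64(160), np.float64(347.0)), (np.int64(161), np.float64(346.5)), (np.int64(162), np.float64(346.5)), (np.int64(163), np.float64(346.5)), (np.int64(164), np.float64(346.0)), (np.int64(165), np.float64(346.0))]
```

```bash
python3 -c "
from h import *
todo([409,255,112],178.2)"
python3 -m jog '{"angular":[[0,0,0],[0,0,0],[0,0,0],[0,0,0],[0,0,0],[0,0,0],[0,0,0],[0,0,0],[0,0,0],[0,0,0]],"travel":[[0,-50,0],[0,-60,0],[0,-50,0],[0,-25,0],[0,-10,0],[0,-5,0],[0,-3,0],[0,-2,0],[0,0,0],[0,0,0]],"gripper":[1,1,1,1,1,1,1,1,1,1]}' | grep -E "eef|force"
python3 -c "
from h import *
todo([409,255,112],178.2)"
```

```text
t 116.75 tcp [415.3 463.4 112.2] F [ 0.9 -0.4  0.2] w 0.2
 travel in tool axes now [-0.000e+00 -2.085e+02  2.000e-01]
 turn [ 0.    -0.001  0.001]  travel after turn [-2.000e-01 -2.085e+02  2.000e-01]
eef_pos: [0.4093, 0.2589, 0.1122]
force: [0.2, 0.5, 1.7]
t 118.0 tcp [409.3 258.9 112.2] F [0.2 0.5 1.7] w 0.5
 travel in tool axes now [ 0.2 -4.   0.2]
 turn [ 0.    -0.     0.002]  travel after turn [ 0.2 -4.   0.2]
```

```bash
python3 -m jog '{"angular":[[0,0,0],[0,0,0],[0,0,0],[0,0,0],[0,0,0],[0,0,0],[0,0,0],[0,0,0],[0,0,0],[0,0,0]],"travel":[[0,-2,0],[0,-2,0],[0,0,0],[0,0,0],[0,10,0],[0,30,0],[0,50,0],[0,60,0],[0,50,0],[0,0,0]],"gripper":[1,1,1,1,1,1,1,1,1,1]}' | grep -E "eef|force"
python3 lev3.py | grep -E "blob|ang (35|40|45)"; python3 -c "
from h import *
p,d=grab('scene');q,d=grab('top'); save('lev4.png',np.hstack([p[140:190,315:380],q[230:280,165:230]]),6)"
```

```text
eef_pos: [0.4147, 0.4585, 0.1121]
force: [1.1, -2.0, 0.2]
  ang 35 grip mid [200.5 252.5] top end [200.1 251.8]
  ang 40 grip mid [202.9 252.6] top end [203. 252.]
  ang 45 grip mid [205.2 252.7] top end [205.9 252.1]
  blob 200.5 252.0 38
  ang 35 grip mid [345.7 159.8] top end [345.9 156.8]
  ang 40 grip mid [343.8 160.3] top end [343.6 157.3]
  ang 45 grip mid [341.9 160.8] top end [341.2 158. ]
  blob 344.7 159.7 cols by row [(np.int64(155), np.float64(345.0)), (np.int64(156), np.float64(345.0)), (np.int64(157), np.float64(345.0)), (np.int64(158), np.float64(345.0)), (np.int64(159), np.float64(345.0)), (np.int64(160), np.float64(344.5)), (np.int64(161), np.float64(344.5)), (np.int64(162), np.float64(344.5)), (np.int64(163), np.float64(344.5)), (np.int64(164), np.float64(344.5)), (np.int64(165), np.float64(344.5))]
```

View pics/lev4.png

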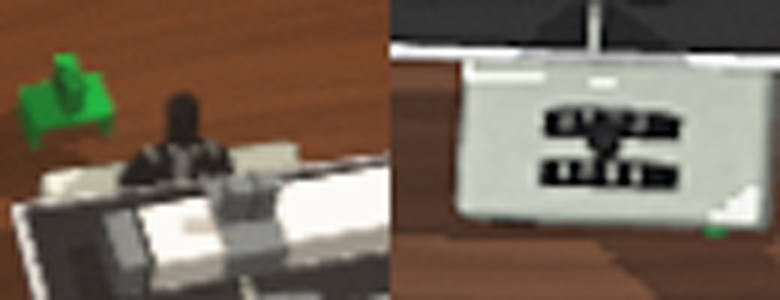

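```bash
python3 -m jog '{"angular":[[0,0,0],[0,0,0],[0,0,0],[0,0,0],[0,0,0],[0,0,0],[0,0,0],[0,0,0],[0,0,0],[0,0,0]],"travel":[[0,-50,0],[0,-60,0],[0,-50,0],[0,-25,0],[0,-8,0],[0,-6,0],[0,-3,0],[0,0,0],[0,0,0],[0,0,0]],"gripper":[1,1,1,1,1,1,1,1,1,1]}' | grep -E "eef|force"
```

```text
eef_pos: [0.4088, 0.2529, 0.1121]
force: [-0.9, 0.4, 1.0]
```

```bash
python3 -m jog '{"angular":[[0,0,0],[0,0,0],[0,0,0],[0,0,0],[0,0,0],[0,0,0],[0,0,0],[0,0,0],[0,0,0],[0,0,0]],"travel":[[0,-1,0],[0,-1,0],[0,0,0],[0,0,0],[0,10,0],[0,30,0],[0,50,0],[0,60,0],[0,50,0],[0,0,0]],"gripper":[1,1,1,1,1,1,1,1,1,1]}' | grep -E "eef|force"
python3 lev3.py | grep -E "blob|ang (35|40|45)"; python3 rk.py | grep len
```

```text
eef_pos: [0.415, 0.4546, 0.1123]
force: [0.4, -0.5, 1.2]
  ang 35 grip mid [200.5 252.5] top end [200.1 251.8]
  ang 40 grip mid [202.9 252.6] top end [203. 252.]
  ang 45 grip mid [205.2 252.7] top end [205.9 252.1]
  blob 202.3 251.9 37
  ang 35 grip mid [345.7 159.8] top end [345.9 156.8]
  ang 40 grip mid [343.8 160.3] top end [343.6 157.3]
  ang 45 grip mid [341.9 160.8] top end [341.2 158. ]
  blob 343.5 160.4 cols by row [(np.int64(156), np.float64(343.5)), (np.int64(157), np.float64(343.0)), (np.int64(158), np.float64(343.5)), (np.int64(159), np.float64(343.5)), (np.int64(160), np.float64(343.5)), (np.int64(161), np.float64(343.5)), (np.int64(162), np.float64(343.5)), (np.int64(163), np.float64(343.5)), (np.int64(164), np.float64(343.5)), (np.int64(165), np.float64(344.0)), (np.int64(166), np.float64(343.0))]
scene c1 len 179.2 tab-line 0.4 balance-line 0.6 tab-balance -0.2 x at ends [76.7 71.9] skew deg -2.8
scene c2 len 179.3 tab-line 0.9 balance-line 0.8 tab-balance 0.0 x at ends [1.9 0.6] skew deg -0.7
scene c3 len 178.9 tab-line 0.1 balance-line -1.7 tab-balance 1.9 x at ends [-73.4 -77. ] skew deg -2.0
top c1 len 179.6 tab-line -1.1 balance-line 0.3 tab-balance -1.3 x at ends [77.7 74.7] skew deg -1.7
top c2 len 180.1 tab-line -1.0 balance-line 0.7 tab-balance -1.7 x at ends [2.9 2.1] skew deg -0.5
top c3 len 178.3 tab-line -0.6 balance-line -2.6 tab-balance 2.0 x at ends [-71.5 -74.6] skew deg -1.8
```

```bash
python3 -c "
from h import *
robot.sign_off(); todo()"
```

```text
the job is handed in; nothing more can be done
the job is handed in; nothing more can be done
```

I handed the job in after about 120 s on the robot's clock, with the arm clear of everything. All three cartridges were tipped and left resting at the slab edge. They were then marked, laid on the rocker platform and squared up, and the lever was set last.

Final checks from the two cameras:
- **Markers:** each saddle is seated, within about 1 mm of the axis line and within about 2 mm of the balance point found by tipping. That balance point is itself known to about ±2 mm.
- **Cartridges:** they lie flat on the platform, 73 to 76 mm apart and 1 to 3 degrees off square.
- **Lever:** about 40 degrees, give or take a degree or two; the two cameras gave about 39 to 41.
- **Left alone:** the spare grey saddle and the green look-alikes. I kept the arm clear of the bottle, the jar and the tip box, but did not measure them again at the end.

Two things went wrong along the way:
- **Pressing too hard:** two saddles were pushed down with 38 to 40 N at the wrist before I saw they were already seated. The limit for the arm or gripper's body is 40 N and for the wrist 120 N; the load went through the held saddle, not the gripper's body.
- **Markers slipping:** the brisk lift slid the middle saddle about 15 mm along its cartridge and the far one about 4 mm. I slid both back on the platform, and pushed the middle cartridge forward about 6 mm, before touching the lever.

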